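# Open the photometer's hood and load the blue reference

### The job

Press gently down on the blue pad of the photometer's closed hood until its push-to-release catch lets go, then get out of the way and let the hood swing fully open by itself, untouched. Then take the blue-capped reference vial from the orange rack and seat it upright and fully home in the photometer's well, gently. Leave the other two vials in the rack and the rest of the bench as they are, and leave the hood open.

Things in the scene. Friction and masses are not known exactly. Their poses are not given: they have to be found in the camera images.
- hood (a joint): opening angle of the grey hood, rad: 0 closed and latched, 1.75 fully open, slightly negative while pressed down. It swings up and over towards the photometer's +y. Once the catch is tripped and the push taken away it springs open by itself, its free edge rising at about 80 mm/s at first, all in about 3 s; nothing of the robot may touch it once it is more than 0.3 rad open
- push_pad (a point): centre of the slick blue pad (60 x 22 mm, on the hood near its free -y edge, 121 mm over the table when closed); press down. It yields at 3 to 4 N, sinks 1 to 10 mm (unseen, differs; it tips, 1 mm to -y per 2 mm), meets the catch lever (6 to 7 N), then 1 to 2 mm on a buffer of 20 N/mm. The catch trips when pressed firmly onto the buffer (9 to 13 N); above 18 N it breaks. Axes: the hood's
- hood_hinge (a point): middle of the hood's hinge axis, which runs along x, 101 mm in +y from the closed hood's pad and 51 mm below it; fixed to the photometer, x and y the photometer's, z up. The hood is a cover 100 mm (x) by 112 mm (y) by 48 mm high with 3 to 4 mm walls, open below
- well (a point): centre of the mouth of a round well 26 mm wide and 36 mm deep with a flat floor, in a black block 56 x 56 mm whose top is the mouth, 72 mm above the table, under the closed hood: 38 mm in +y from the pad, 63 mm in -y from the hinge. x and y the photometer's, z up
- photometer: white housing, 220 mm along x, 170 mm along y, 60 mm high, fixed to the table; the hood is over its +x half; display and keys (not used) on its -x half. Origin: centre of its underside, 10 mm in +x from mid-length
- vial_blue_center (a point): centre, 38 mm above the foot, of the blue-capped vial: closed cylinder 24 mm wide, 76 mm high, foot chamfered, top 26 mm a blue cap, 60 g. In the rack 56 mm of it stands out. Seated in the well its foot is on the floor, its centre 2 mm above the mouth, 40 mm stands out. Grip it about 22 mm above its centre, so that the fingers clear the block
- vial_red_center (a point): centre of the red-capped vial, same size, to be left in the rack
- vial_white_center (a point): centre of the white-capped vial, same size, to be left in the rack
- rack: orange block 50 x 176 x 26 mm, fixed to the table, with three holes 26 mm wide and 20 mm deep in a row along its y, 55 mm apart, holding the three vials in any order. Origin: centre of its underside
- beaker: glass beaker, 70 mm wide, 95 mm high; leave it. Origin: centre of its foot
- wash_bottle: amber bottle with a yellow cap, 60 mm wide, 160 mm high; leave it. Origin: centre of its foot
- spatula: lab spatula 180 mm long lying on the table; leave it. Origin: its middle
- sponge: yellow sponge block 90 x 60 x 25 mm; leave it. Origin: centre of its underside

How it is judged (in metres and radians):
On the way, in this order (a step that is already met when the one before it is completed fails the run):
1. the closed hood is pressed down (value of joint hood below -0.012 rad), for 0.05 s.
2. the hood has sprung open by itself (value of joint hood above 1.5 rad), for 0.2 s.
At the end, for the whole second after the job is handed in: the blue-capped vial stands released and at rest in the well, its foot within 2.5 mm of the floor, within 5 mm of the well's axis and upright within 0.1 rad; the hood is open (over 1.5 rad); the red and white vials are within 12 mm of where they stood in the rack (z of vial_blue_center in the frame of well below 0.0045 m and horizontal distance between vial_blue_center and well below 0.005 m and angle between vial_blue_center's own z axis and vertical below 0.1 rad and linear speed of vial_blue below 0.02 m/s and value of joint hood above 1.5 rad and distance of each of vial_red_center, vial_white_center from where it was at the start of the episode below 0.012 m); the robot touches nothing.
It fails at once if the hood is pressed or struck with more than 18 N (contact force between any of the fingers, the arm and hood above 18 N).
It fails at once if the robot touches the hood while it is more than 0.3 rad open (value of joint hood above 0.3 rad and contact force between any of the fingers, the arm and hood above 0.3 N).
It fails at once if the vial is pushed or dropped onto the photometer with more than 25 N (contact force between vial_blue and photometer above 25 N).
It fails at once if the red or white vial is taken out or knocked over (distance of any of vial_red_center, vial_white_center from where it was at the start of the episode above 0.02 m).
It fails at once if a bystander is knocked about (distance of any of beaker, wash_bottle, spatula, sponge from where it was at the start of the episode above 0.03 m).
It also fails if it takes over 54 s, if anything falls off the work surface, if the arm or the gripper's body presses on something with over 40 N, if the wrist force passes 120 N, or if a joint passes its speed limit or range.

### The arm

A 6-joint arm with a two-finger parallel gripper is mounted at the origin on the work surface. World frame = base frame: x ahead of the robot, y to its left, z up, the work surface at z = 0. Lengths are in mm, angles in rad, forces in N, time in s.
With the tool pointing down it reaches from about 375 to 925 mm from the base axis. Payload 5.7 kg.
Tool frame: the origin (TCP) lies at the very end of the fingers, on their centre line; the grasp point (between the pads) lies 19 mm behind it (env.tcp_to_grasp is the distance from the TCP to the grasp point, in mm); z points along the fingers, y is the direction in which the jaws open and shut (so a half turn about z gives the same grasp; the last joint's range is limited). The gripper opens to 85 mm and grips with 20 to 120 N. Pads are 22 mm wide; open, the fingers measure 114 mm over their backs; the gripper's body (76 mm by 85 mm) begins 54 mm behind the grasp point. The pads swing forward as they close: fully open they stand 13 mm farther back than shut.
Start: joints at [-1.248, 0.359, 1.51, -0, 1.272, -0.115], TCP at [254.35, -543.387, 231.267] pointing down, gripper open.
Joint ranges: [-2.97, 2.97], [-1.01, 2.36], [0.21, 2.38], [-0.96, 4.11], [0.2, 2.71], [-2.98, 2.98]. Speed limits (rad/s): [2.39, 2.39, 3.14, 3.14, 3.14, 3.14].

### API

Orientations are given as a rotation vector (axis times angle).
In Python, from plant import env gives the robot as it stands.
- The arm moves only by the shell command python3 -m crank 'ROWS' [FORCE]. ROWS is JSON, a list of rows, each an object of numbers: "x", "y", "z": the shift along the tool's x, y, z in m; "turn": the turn about the tool's z in rad; "jaw": the closure, from 0 (fully open) to 1 (shut). In form: [{"x": .., "y": .., "z": .., "turn": .., "jaw": ..}, ...]. A call has 1 to 10 rows; each row shifts and turns the commanded pose from where the row before left it, along the tool's axes as they then stand; what a row does not reach is not made up. A row lasts 1/8 s, in which the tool goes at most 62.5 mm and 10.7 degrees, less where a joint would pass 70% of its speed; a pose out of reach is approached as far as the arm can. A call with a gripper value outside its range is refused whole. The fingers move at their own pace and stop on an object; FORCE is the grip in N (left out, the last holds). Time passes only in rows, so rows that do not move let the fingers close. It gives the time, the measured TCP pose, the force and the opening at its end, in the units of the state.
- env.get_state(): the state, without advancing time (a new reading comes with each control period).
- env.get_image(name): name is "side" or "top"; returns a dict with "image" (480x640x3 uint8, blue, green, red), "depth" (480x640 float32, mm along the optical axis (not along the pixel's ray), 0 where there is no reading), "camera_matrix" (3x3 intrinsics, pixels), "D" ([k1, k2, p1, p2, k3] as OpenCV has them; the pictures are not rectified), "R" (3x3) and "t" (3): a world point X has camera coordinates R X + t. Camera axes: x right, y down, z forward; pixel columns grow to the right and rows downward; lengths in mm; the calibration is good to about 2 mm. A picture is of the moment at which its call begins.
- env.hand_in(): hands the job in, once; it reports no verdict.
The state is a dict: "t": time; "joint_positions": joint angles; "joint_velocities": joint speeds; "joint_torque": joint torques, N m; "eef_pos": TCP position; "tool_rot": TCP orientation; "ft_force": force on the tool from outside, world axes, zero at the start; "moment": the same for the moment, N m; "gripper_width": opening from 0.0 (shut) to 1.0 (fully open).
Only numpy, scipy, OpenCV 4.12 (cv2) and the standard library are available. Lean on these libraries where they do the work, as an engineer would, in place of code of your own. Each camera call takes 0.05 s, during which the arm holds its last target.

## Working session

There is one attempt and no reset: what is moved stays moved. The work goes in short steps, Python scripts to look and compute and a shell command to move; the robot and the scene stay as the last step left them, time stands still between calls to the robot, and variables do not carry over. Pictures are saved under pics/ and viewed, and the job is handed in when it is done.

```bash
ls; mkdir -p pics; cat > h.py <<'E'
import numpy as np, cv2
from plant import env
def snap(n,fn):
    d=env.get_image(n); cv2.imwrite('pics/%s.png'%fn,d['image']); np.savez('/tmp/%s.npz'%fn,**d); return d
def ld(fn): return dict(np.load('/tmp/%s.npz'%fn))
def p3(d,u,v,z=None):
    K=d['camera_matrix'];R=d['R'];t=np.ravel(d['t'])
    n=cv2.undistortPoints(np.array([[[u,v]]],float),K,d['D'])[0,0]
    r=R.T@np.array([n[0],n[1],1.]);c=-R.T@t
    if z is None:
        w=d['depth'][int(v)-1:int(v)+2,int(u)-1:int(u)+2];w=w[w>0]
        return c+r*np.median(w) if len(w) else None
    return c+r*(z-c[2])/r[2]
def pix(d,X):
    return cv2.projectPoints(np.array(X,float).reshape(-1,1,3),cv2.Rodrigues(d['R'])[0],d['t'],d['camera_matrix'],d['D'])[0][:,0]
E
python3 - <<'E'
from h import *
for n in('side','top'): 
    d=snap(n,n+'0'); print(n,-d['R'].T@np.ravel(d['t']),d['R'][2])
print(env.get_state(),env.tcp_to_grasp)
E
```

```text
pics
side [ 61.11507354 799.79425629 665.51573226] [ 0.43060943 -0.74722106 -0.50619778]
top [ 391.90870337  -12.75472987 1571.48745883] [ 0.08627029  0.01558336 -0.99614989]
{'t': 0.1, 'joint_positions': array([-1.24808552e+00,  3.59462800e-01,  1.51132719e+00,  2.40927813e-05,
        1.27251847e+00, -1.15114694e-01]), 'joint_velocities': array([-8.58853528e-04, -2.03713823e-04, -4.77824205e-03,  9.94704473e-04,
        2.46283873e-04, -9.99532357e-05]), 'joint_torque': array([-2.72594170e-04, -5.28650022e+01, -2.79349315e+01, -3.04091764e-04,
        4.97822621e-03,  2.07670996e-05]), 'eef_pos': array([ 254.17770743, -542.81715179,  230.51876044]), 'tool_rot': array([-3.06495009e+00, -6.81872791e-01,  2.43151105e-04]), 'ft_force': array([0.88280309, 0.29548004, 0.45635384]), 'moment': array([-0.02970402,  0.00422105,  0.01895286]), 'gripper_width': 1.0011808081188633} 18.700000000000003
```

View pics/top0.png

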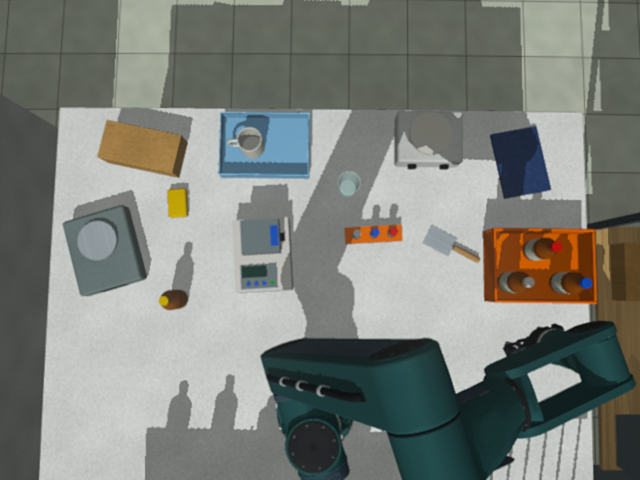

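View pics/side0.png

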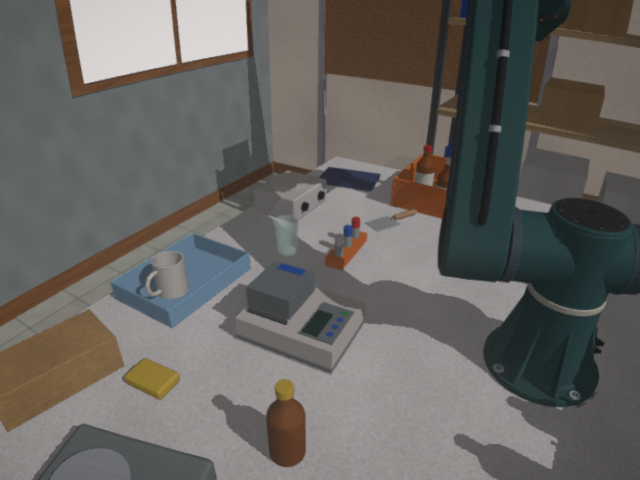

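```bash
python3 - <<'E'
from h import *
a=ld('top0')['image'][205:300,225:410]; cv2.imwrite('pics/topc.png',cv2.resize(a,None,fx=4.2,fy=4.2,interpolation=cv2.INTER_CUBIC))
a=ld('side0')['image'][205:370,225:375]; cv2.imwrite('pics/sidec.png',cv2.resize(a,None,fx=3.6,fy=3.6,interpolation=cv2.INTER_CUBIC))
E
```

```text
(no output)
```

View pics/topc.png

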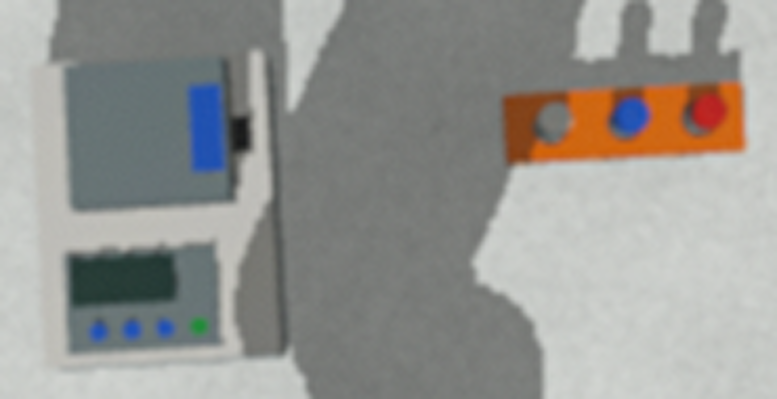

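View pics/sidec.png

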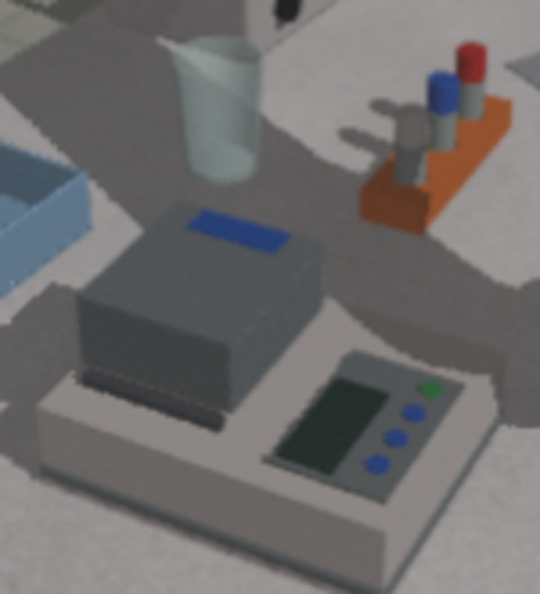

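```bash
python3 - <<'E'
from h import *
def C(x,y,s=4.2,o=(225,205)): return (x/s+o[0],y/s+o[1])
def seg(d,u0,v0,u1,v1,f):
    im=d['image'].astype(int); m=f(im[...,0],im[...,1],im[...,2]); w=np.zeros_like(m); w[v0:v1,u0:u1]=1
    m=(m&w); return m
blue=lambda b,g,r:(b>g+50)&(b>r+60)
red=lambda b,g,r:(r>g+80)&(b>g-10)&(r>b+80)
t=ld('top0'); s=ld('side0')
# pad
def pts(d,m):
    v,u=np.nonzero(m); return np.c_[u,v].astype(float)
m=seg(t,265,220,285,250,blue); P=pts(t,m); c=P.mean(0); print('padtop',c,len(P),p3(t,*c,121),p3(t,*c))
W=np.array([p3(t,u,v,121)[:2] for u,v in P]); print('rect',cv2.minAreaRect(W.astype(np.float32)))
m=seg(s,270,255,310,280,blue); P=pts(s,m); c=P.mean(0); print('padside',c,len(P),p3(s,*c,121),p3(s,*c))
W=np.array([p3(s,u,v,121)[:2] for u,v in P]); print('rect',cv2.minAreaRect(W.astype(np.float32)))
m=seg(t,365,220,384,240,blue); P=pts(t,m); c=P.mean(0); print('vbtop',c,len(P),p3(t,*c,80),p3(t,*c))
m=seg(s,340,220,356,238,blue); P=pts(s,m); c=P.mean(0); print('vbside',c,len(P),p3(s,*c,70),p3(s,*c), P.min(0),P.max(0))
# photometer corners (top z=60), hood corners z~120
for n,x,y,z in [('ph -x+y',52,368,0),('ph +x-y',262,50,60),('ph -x-y',240,355,60),('ph +x+y',37,66,60),('hood',65,67,121),('hood',72,210,119),('hood',233,200,119),('hood',226,58,119),('rack',504,95,26),('rack',510,163,26),('rack',745,148,26),('rack',740,82,26)]:
    print(n,p3(t,*C(x,y),z).round(1))
for p in [(550,123),(630,117),(708,112)]: print('cap',p3(t,*C(*p),82).round(1),p3(t,*C(*p)))
E
```

```text
padtop [273.70063694 234.78343949] 157 [528.67591175 127.50794223 121.        ] [528.5340035  127.36240712 122.50501086]
rect ((528.0783081054688, 128.09764099121094), (58.60285568237305, 20.43529510498047), 1.1582823991775513)
padside [291.29357798 268.86238532] 109 [522.70892806 123.9921675  121.        ] [523.46948596 122.87866347 120.10281357]
rect ((523.3449096679688, 123.959228515625), (53.37289047241211, 16.287330627441406), 3.893766164779663)
vbtop [374.65217391 232.17391304] 46 [ 544.10084043 -170.11395725   80.        ] [ 543.59504664 -169.5909912    84.95679413]
vbside [349.02857143 229.22857143] 35 [ 540.00272386 -182.61890265   70.        ] [ 533.73779769 -169.76673177   77.79068346] [345. 226.] [351. 235.]
ph -x+y [357.  249.2   0. ]
ph +x-y [589.5  92.9  60. ]
ph -x-y [369.6 104.6  60. ]
ph +x+y [576. 256.  60.]
hood [568.1 225.6 121. ]
hood [468.7 218.4 119. ]
hood [477.1 106.9 119. ]
hood [575.9 113.7 119. ]
rack [562.7 -84.   26. ]
rack [512.4 -88.8  26. ]
rack [ 525.6 -261.5   26. ]
rack [ 574.4 -257.8   26. ]
cap [ 536.9 -114.2   82. ] [ 537.0902694  -114.37641204   79.84158446]
cap [ 541.9 -170.9   82. ] [ 541.77224372 -170.85034693   82.89588201]
cap [ 546.1 -226.2   82. ] [ 546.13994317 -226.28309986   81.75308887]
```

```bash
cat > wf.py <<'E'
from h import *
def rz(a): return np.array([[np.cos(a),-np.sin(a),0],[np.sin(a),np.cos(a),0],[0,0,1]])
def box(x0,x1,y0,y1,z0,z1): return [(x,y,z) for x in(x0,x1) for y in(y0,y1) for z in(z0,z1)]
ED=[(0,1),(2,3),(4,5),(6,7),(0,2),(1,3),(4,6),(5,7),(0,4),(1,5),(2,6),(3,7)]
def draw(d,o,pad,yaw,vials,crop,s,fn):
    x0,y0,x1,y1=crop; im=cv2.resize(d['image'][y0:y1,x0:x1],None,fx=s,fy=s,interpolation=cv2.INTER_CUBIC)
    T=lambda X:((pix(d,X)-[x0,y0]+.5)*s).astype(int)
    def bx(X,c):
        P=T(X)
        for i,j in ED: cv2.line(im,tuple(map(int,P[i])),tuple(map(int,P[j])),c,1)
    W=lambda L:(rz(yaw)@np.array(L,float).T).T+[pad[0],pad[1],0]
    bx(W(box(-30,30,-11,11,121,121)),(0,255,255)); bx(W(box(-50,50,-11,101,70,119)),(0,255,0))
    for x,y in vials:
        for z in(26,56,82):
            a=np.linspace(0,6.28,30); P=T(np.c_[x+12*np.cos(a),y+12*np.sin(a),0*a+z]); cv2.polylines(im,[P.reshape(-1,1,2).astype(np.int32)],1,(0,255,0),1)
    cv2.imwrite('pics/%s.png'%fn,im)
E
python3 - <<'E'
from wf import *
V=[(537,-114.2),(541.5,-170.5),(546,-226.2)]
draw(ld('top0'),0,(527.5,126.5),np.radians(4.2),V,(225,205,410,300),4.2,'tw1')
draw(ld('side0'),0,(527.5,126.5),np.radians(4.2),V,(225,205,375,335),4.5,'sw1')
E
```

```text
(no output)
```

View pics/tw1.png

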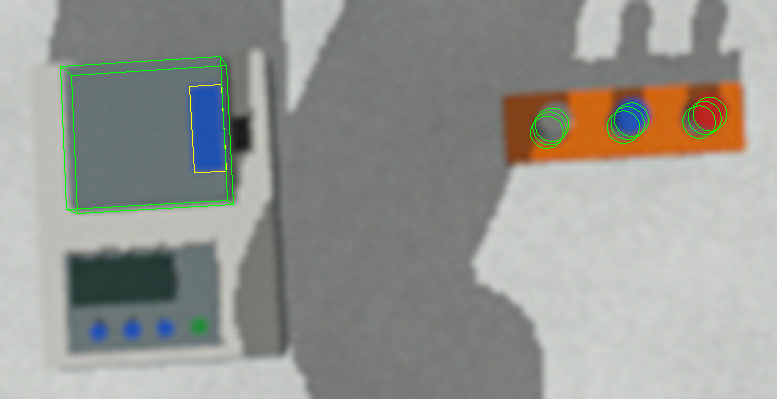

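View pics/sw1.png

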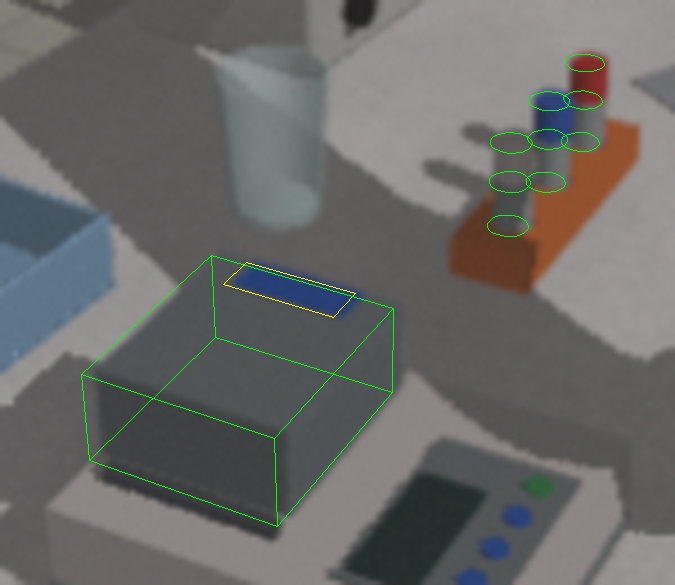

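```bash
cat >> h.py <<'E'
from scipy.spatial.transform import Rotation as Ro
def go(X,jawdir=None):
    """world target -> needed tool-frame shift; jawdir: world angle (rad) of the jaw axis"""
    s=env.get_state(); R=Ro.from_rotvec(s['tool_rot']).as_matrix(); d=np.array(X)-s['eef_pos']
    ya=np.arctan2(R[1,1],R[0,1]); turn=0
    if jawdir is not None:
        turn=-(jawdir-ya); turn=(turn+np.pi/2)%np.pi-np.pi/2   # tool z down: +turn lowers world yaw
        R=R@Ro.from_rotvec([0,0,turn]).as_matrix()
    print('t',round(s['t'],2),'pos',s['eef_pos'].round(1),'F',s['ft_force'].round(2),'w',round(s['gripper_width'],3),'yaw',round(np.degrees(ya),1),'tilt',R[:,2].round(3),'q6',s['joint_positions'][5].round(2))
    print('turn',round(turn,3),'then shift m',(R.T@d/1000).round(4))
E
python3 - <<'E'
from h import *
go((526.5,126,200),np.radians(4.2)); go((526.5,126,200),np.radians(94.2))
E
```

```text
t 0.1 pos [ 254.2 -542.8  230.5] F [0.88 0.3  0.46] w 1.001 yaw -64.9 tilt [-0.001  0.002 -1.   ] q6 -0.12
turn -1.206 then shift m [0.647  0.3206 0.0315]
t 0.1 pos [ 254.2 -542.8  230.5] F [0.88 0.3  0.46] w 1.001 yaw -64.9 tilt [-0.001  0.002 -1.   ] q6 -0.12
turn 0.365 then shift m [ 0.3206 -0.647   0.0315]
```

```bash
python3 -m crank '[{"turn":-0.1723,"jaw":1},{"turn":-0.1723,"jaw":1},{"turn":-0.1723,"jaw":1},{"turn":-0.1723,"jaw":1},{"turn":-0.1723,"jaw":1},{"turn":-0.1723,"jaw":1},{"turn":-0.1723,"jaw":1}]' 40; python3 -m crank '[{"x":0.05,"y":0.025,"jaw":1},{"x":0.05,"y":0.025,"jaw":1},{"x":0.05,"y":0.025,"jaw":1},{"x":0.05,"y":0.025,"jaw":1},{"x":0.05,"y":0.025,"jaw":1},{"x":0.05,"y":0.025,"jaw":1},{"x":0.05,"y":0.025,"jaw":1},{"x":0.05,"y":0.025,"jaw":1},{"x":0.05,"y":0.025,"jaw":1}]'
python3 - <<'E'
from h import *
go((526.5,126,200),np.radians(4.2))
E
```

```text
t 0.1 pos [ 254.2 -542.8  230.5] F [0.88 0.3  0.46] w 1.001 yaw -64.9 tilt [-0.001  0.002 -1.   ] q6 -0.12
turn -1.206 then shift m [0.647  0.3206 0.0315]$[0]: bad value
$[0]: bad value
```

```bash
python3 -m crank '[{"x":0,"y":0,"z":0,"turn":-0.1723,"jaw":1.0}]' 40
```

```text
t: 0.22
eef_pos: [254.2, -543.0, 230.7]
tool_rot: [-2.994, -0.949, 0.0]
ft_force: [-0.9, -0.5, 0.0]
gripper_width: 0.818
```

```bash
python3 -m crank '[{"x":0,"y":0,"z":0,"turn":-0.1723,"jaw":1},{"x":0,"y":0,"z":0,"turn":-0.1723,"jaw":1},{"x":0,"y":0,"z":0,"turn":-0.1723,"jaw":1},{"x":0,"y":0,"z":0,"turn":-0.1723,"jaw":1},{"x":0,"y":0,"z":0,"turn":-0.1723,"jaw":1},{"x":0,"y":0,"z":0,"turn":-0.1723,"jaw":1}]' && python3 -m crank '[{"x":0.05,"y":0.025,"z":0,"turn":0,"jaw":1},{"x":0.05,"y":0.025,"z":0,"turn":0,"jaw":1},{"x":0.05,"y":0.025,"z":0,"turn":0,"jaw":1},{"x":0.05,"y":0.025,"z":0,"turn":0,"jaw":1},{"x":0.05,"y":0.025,"z":0,"turn":0,"jaw":1},{"x":0.05,"y":0.025,"z":0,"turn":0,"jaw":1},{"x":0.05,"y":0.025,"z":0,"turn":0,"jaw":1},{"x":0.05,"y":0.025,"z":0,"turn":0,"jaw":1}]'
python3 - <<'E'
from h import *
go((526.5,126,200),np.radians(4.2))
E
```

```text
t: 0.98
eef_pos: [254.2, -543.0, 230.8]
tool_rot: [-2.132, -2.306, -0.001]
ft_force: [-0.4, -0.1, 0.4]
gripper_width: 0.0
t: 1.98
eef_pos: [424.9, -128.1, 231.2]
tool_rot: [2.139, 2.301, 0.0]
ft_force: [1.1, -0.3, -0.3]
gripper_width: 0.001
t 1.98 pos [ 424.9 -128.1  231.2] F [ 1.07 -0.26 -0.27] w 0.001 yaw 4.2 tilt [ 0.  0. -1.] q6 -0.52
turn -0.001 then shift m [0.246  0.1199 0.0313]
```

```bash
python3 -m crank '[{"x":0.05,"y":0.024,"z":0,"turn":0,"jaw":1},{"x":0.05,"y":0.024,"z":0,"turn":0,"jaw":1},{"x":0.05,"y":0.024,"z":0,"turn":0,"jaw":1},{"x":0.05,"y":0.024,"z":0.01,"turn":0,"jaw":1},{"x":0.046,"y":0.024,"z":0.02,"turn":0,"jaw":1},{"x":0,"y":0,"z":0.04,"turn":0,"jaw":1},{"x":0,"y":0,"z":0.025,"turn":0,"jaw":1},{"x":0,"y":0,"z":0,"turn":0,"jaw":1}]'
python3 - <<'E'
from wf import *
go((526.5,126,121),np.radians(4.2))
draw(snap('top','top1'),0,(526.5,126),np.radians(4.2),[],(200,180,360,300),4.5,'tw2')
draw(snap('side','side1'),0,(526.5,126),np.radians(4.2),[],(225,185,375,335),4,'sw2')
E
```

```text
t: 2.98
eef_pos: [524.2, 124.3, 134.2]
tool_rot: [-2.136, -2.299, 0.006]
ft_force: [-0.4, 0.9, 1.3]
gripper_width: 0.004
t 2.98 pos [524.2 124.3 134.2] F [-0.37  0.93  1.33] w 0.004 yaw 4.2 tilt [-0.005 -0.    -1.   ] q6 0.03
turn 0.0 then shift m [0.0015 0.0025 0.0132]
```

View pics/tw2.png

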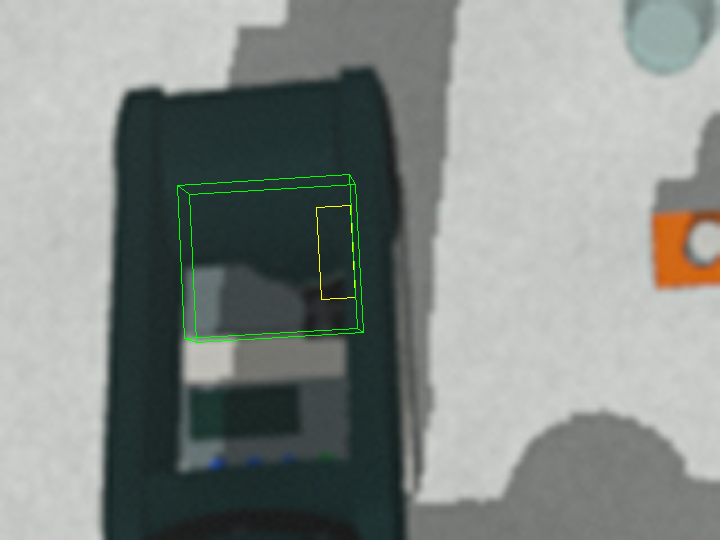

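View pics/sw2.png

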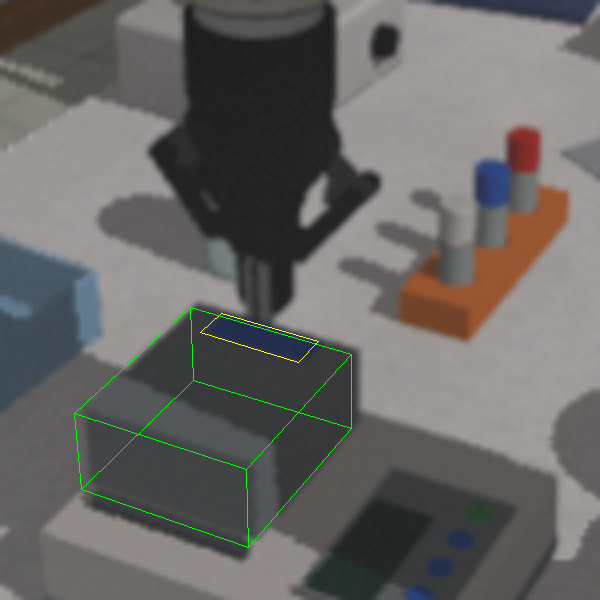

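```bash
python3 - <<'E'
from h import *
s=env.get_state();d=ld('side1');print(s['eef_pos'],(pix(d,[s['eef_pos']])-[225,185]+.5)*4)
a=d['image'][240:285,265:320]; cv2.imwrite('pics/tipc.png',cv2.resize(a,None,fx=12,fy=12,interpolation=cv2.INTER_CUBIC))
print((pix(d,[s['eef_pos']])-[265,240]+.5)*12)
E
python3 -m crank '[{"x":0,"y":0,"z":0.003,"turn":0,"jaw":1},{"x":0,"y":0,"z":0,"turn":0,"jaw":1},{"x":0,"y":0,"z":0,"turn":0,"jaw":1}]'
```

```text
[526.52923224 124.21359304 136.73043352] [[260.36983171 310.8851824 ]]
[[301.10949513 272.6555472 ]]
t: 3.45
eef_pos: [526.7, 124.2, 133.9]
tool_rot: [2.139, 2.3, 0.001]
ft_force: [-0.7, 1.0, -0.1]
gripper_width: -0.002
```

View pics/tipc.png

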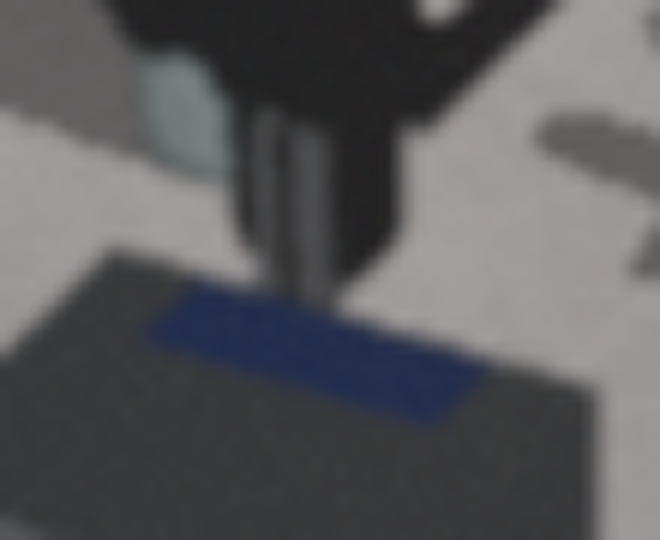

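```bash
python3 -m crank '[{"x":-0.0015,"y":0,"z":0.0025,"turn":0,"jaw":1},{"x":-0.0015,"y":0,"z":0.0025,"turn":0,"jaw":1},{"x":0,"y":0,"z":0.0025,"turn":0,"jaw":1},{"x":0,"y":0,"z":0.0015,"turn":0,"jaw":1},{"x":0,"y":0,"z":0,"turn":0,"jaw":1},{"x":0,"y":0,"z":0,"turn":0,"jaw":1}]'
cat > f.py <<'E'
from h import *
F=[];Z=[]
for i in range(5):
    s=env.get_state();F.append(s['ft_force']);Z.append(s['eef_pos']);env.get_image('side')
print('F',np.mean(F,0).round(2),np.std(F,0).round(2),'pos',np.mean(Z,0).round(2),round(s['t'],2))
E
python3 f.py
```

```text
t: 4.2
eef_pos: [526.6, 121.3, 124.3]
tool_rot: [-2.139, -2.301, -0.0]
ft_force: [0.2, -0.2, -0.3]
gripper_width: 0.001
F [ 0.07 -0.15  0.18] [0.23 0.46 0.48] pos [526.6  121.32 124.39] 4.4
```

Free-space noise is about 0.5 N. Now I'll approach slowly.

```bash
for i in 1 2 3; do :; done; python3 -m crank '[{"x":0,"y":0,"z":0.0005,"turn":0,"jaw":1},{"x":0,"y":0,"z":0.0005,"turn":0,"jaw":1},{"x":0,"y":0,"z":0.0005,"turn":0,"jaw":1}]'; python3 -m crank '[{"x":0,"y":0,"z":0.0005,"turn":0,"jaw":1},{"x":0,"y":0,"z":0.0005,"turn":0,"jaw":1}]'
```

```text
t: 4.82
eef_pos: [526.5, 121.3, 122.8]
tool_rot: [-2.139, -2.301, -0.0]
ft_force: [0.9, 0.0, -0.4]
gripper_width: -0.002
t: 5.08
eef_pos: [526.5, 121.3, 121.8]
tool_rot: [-2.139, -2.301, -0.0]
ft_force: [-0.7, -0.8, -0.6]
gripper_width: -0.005
```

```bash
 python3 -m crank '[{"x":0,"y":0,"z":0.0005,"turn":0,"jaw":1},{"x":0,"y":0,"z":0,"turn":0,"jaw":1}]'; python3 f.py
```

```text
t: 5.32
eef_pos: [526.5, 121.3, 121.3]
tool_rot: [-2.139, -2.301, 0.0]
ft_force: [0.4, -0.4, 0.4]
gripper_width: -0.0
F [-0.21 -0.16  0.56] [0.4  0.44 0.44] pos [526.53 121.27 121.32] 5.53
```

```bash
 python3 -m crank '[{"x":0,"y":0,"z":0.0005,"turn":0,"jaw":1}]';python3 -m crank '[{"x":0,"y":0,"z":0.0005,"turn":0,"jaw":1}]';python3 -m crank '[{"x":0,"y":0,"z":0.0005,"turn":0,"jaw":1}]'; python3 f.py
```

```text
t: 5.7
eef_pos: [526.6, 121.3, 120.9]
tool_rot: [2.139, 2.301, 0.0]
ft_force: [-0.1, 0.1, -0.3]
gripper_width: -0.0
t: 5.82
eef_pos: [526.6, 121.3, 120.3]
tool_rot: [-2.139, -2.301, -0.0]
ft_force: [0.3, 0.4, 0.9]
gripper_width: -0.006
t: 5.95
eef_pos: [526.6, 121.2, 120.0]
tool_rot: [2.139, 2.301, -0.0]
ft_force: [-0.5, -0.8, 2.8]
gripper_width: -0.001
F [-0.81 -0.82  2.91] [0.23 0.16 0.53] pos [526.59 121.18 119.99] 6.15
```

```bash
 for i in a; do python3 -m crank '[{"x":0,"y":0,"z":0.0004,"turn":0,"jaw":1}]'|grep -E 'eef|ft'; python3 -m crank '[{"x":0,"y":0,"z":0.0004,"turn":0,"jaw":1}]'|grep -E 'eef|ft'; python3 f.py; done
```

```text
eef_pos: [526.7, 121.2, 119.6]
ft_force: [-0.4, -1.3, 3.5]
eef_pos: [526.8, 121.2, 119.1]
ft_force: [0.8, -0.7, 3.2]
F [ 0.03 -1.47  3.45] [0.51 0.59 0.3 ] pos [526.77 121.21 119.1 ] 6.65
```

```bash
 python3 -m crank '[{"x":0,"y":0,"z":0.0003,"turn":0,"jaw":1}]'|grep -E 'eef|ft'; python3 -m crank '[{"x":0,"y":0,"z":0.0003,"turn":0,"jaw":1}]'|grep -E 'eef|ft';
```

```text
eef_pos: [526.7, 121.3, 118.8]
ft_force: [0.7, -1.8, 3.3]
eef_pos: [526.7, 121.3, 118.5]
ft_force: [-0.2, -1.1, 3.6]
```

```bash
 python3 -m crank '[{"x":0,"y":0,"z":0.0003,"turn":0,"jaw":1}]'|grep -E 'eef|ft'; python3 -m crank '[{"x":0,"y":0,"z":0.0003,"turn":0,"jaw":1}]'|grep -E 'eef|ft';
```

```text
eef_pos: [526.7, 121.3, 118.1]
ft_force: [-0.0, -1.4, 3.0]
eef_pos: [526.6, 121.3, 117.8]
ft_force: [0.2, -1.6, 4.0]
```

```bash
 python3 -m crank '[{"x":0,"y":0,"z":0.0003,"turn":0,"jaw":1}]'|grep -E 'eef|ft'; python3 -m crank '[{"x":0,"y":0,"z":0.0003,"turn":0,"jaw":1}]'|grep -E 'eef|ft'
```

```text
eef_pos: [526.6, 121.3, 117.5]
ft_force: [1.6, -1.4, 3.8]
eef_pos: [526.6, 121.3, 117.2]
ft_force: [0.0, -1.7, 4.4]
```

```bash
 python3 -m crank '[{"x":-0.0002,"y":0,"z":0.0003,"turn":0,"jaw":1}]'|grep -E 'eef|ft'; python3 -m crank '[{"x":-0.0002,"y":0,"z":0.0003,"turn":0,"jaw":1}]'|grep -E 'eef|ft'
```

```text
eef_pos: [526.6, 121.1, 116.9]
ft_force: [1.0, -0.8, 3.7]
eef_pos: [526.6, 121.0, 116.6]
ft_force: [0.2, -0.8, 4.3]
```

```bash
 python3 -m crank '[{"x":-0.0002,"y":0,"z":0.0003,"turn":0,"jaw":1}]'|grep -E 'eef|ft'; python3 -m crank '[{"x":-0.0002,"y":0,"z":0.0003,"turn":0,"jaw":1}]'|grep -E 'eef|ft'
```

```text
eef_pos: [526.6, 120.8, 116.3]
ft_force: [1.1, 0.1, 3.0]
eef_pos: [526.6, 120.7, 116.0]
ft_force: [1.2, -0.6, 2.2]
```

```bash
 python3 -m crank '[{"x":-0.0002,"y":0,"z":0.0003,"turn":0,"jaw":1}]'|grep -E 'eef|ft'; python3 -m crank '[{"x":-0.0002,"y":0,"z":0.0003,"turn":0,"jaw":1}]'|grep -E 'eef|ft'
```

```text
eef_pos: [526.6, 120.5, 115.7]
ft_force: [1.0, 0.4, 2.5]
eef_pos: [526.6, 120.3, 115.4]
ft_force: [-0.1, -0.3, 2.2]
```

```bash
 python3 -m crank '[{"x":-0.0001,"y":0,"z":0.0003,"turn":0,"jaw":1}]'|grep -E 'eef|ft'; python3 f.py
python3 - <<'E'
from h import *
d=snap('side','side2');a=d['image'][230:300,250:330]; cv2.imwrite('pics/tip2.png',cv2.resize(a,None,fx=9,fy=8.5,interpolation=cv2.INTER_CUBIC))
E
```

```text
eef_pos: [526.6, 120.1, 115.1]
ft_force: [0.5, 0.8, 2.4]
F [0.3  1.25 2.77] [0.33 0.43 0.49] pos [526.54 120.03 115.06] 8.53
```

View pics/tip2.png

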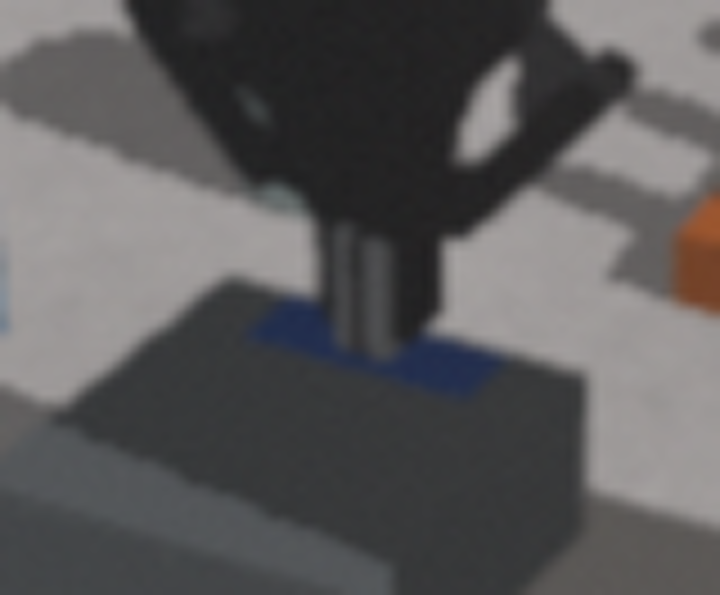

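```bash
 python3 -m crank '[{"x":-0.0001,"y":0,"z":0.0003,"turn":0,"jaw":1}]'|grep -E 'eef|ft'; python3 -m crank '[{"x":-0.0001,"y":0,"z":0.0003,"turn":0,"jaw":1}]'|grep -E 'eef|ft'
```

```text
eef_pos: [526.5, 119.9, 114.8]
ft_force: [-0.8, 1.0, 2.9]
eef_pos: [526.5, 119.8, 114.5]
ft_force: [-0.1, -0.2, 2.9]
```

```bash
 python3 -m crank '[{"x":-0.0001,"y":0,"z":0.0003,"turn":0,"jaw":1}]'|grep -E 'eef|ft'; python3 -m crank '[{"x":-0.0001,"y":0,"z":0.0003,"turn":0,"jaw":1}]'|grep -E 'eef|ft'
```

```text
eef_pos: [526.6, 119.6, 114.2]
ft_force: [-0.2, -0.7, 3.6]
eef_pos: [526.6, 119.5, 113.9]
ft_force: [0.1, -0.0, 2.1]
```

```bash
 python3 -m crank '[{"x":-0.0001,"y":0,"z":0.0003,"turn":0,"jaw":1}]'|grep -E 'eef|ft'; python3 -m crank '[{"x":-0.0001,"y":0,"z":0.0003,"turn":0,"jaw":1}]'|grep -E 'eef|ft'
```

```text
eef_pos: [526.6, 119.4, 113.6]
ft_force: [-0.5, 0.3, 2.4]
eef_pos: [526.6, 119.3, 113.3]
ft_force: [-0.2, -0.2, 2.9]
```

```bash
 python3 -m crank '[{"x":-0.0001,"y":0,"z":0.0003,"turn":0,"jaw":1}]'|grep -E 'eef|ft'; python3 -m crank '[{"x":-0.0001,"y":0,"z":0.0003,"turn":0,"jaw":1}]'|grep -E 'eef|ft'
```

```text
eef_pos: [526.6, 119.2, 113.0]
ft_force: [0.4, -0.9, 3.2]
eef_pos: [526.6, 119.1, 112.7]
ft_force: [-0.1, -1.2, 3.5]
```

```bash
 python3 -m crank '[{"x":-0.0001,"y":0,"z":0.0003,"turn":0,"jaw":1}]'|grep -E 'eef|ft'; python3 -m crank '[{"x":-0.0001,"y":0,"z":0.0003,"turn":0,"jaw":1}]'|grep -E 'eef|ft'
```

```text
eef_pos: [526.6, 118.9, 112.4]
ft_force: [0.1, -0.8, 2.9]
eef_pos: [526.6, 118.8, 112.1]
ft_force: [-0.8, -1.2, 3.2]
```

```bash
 python3 -m crank '[{"x":-0.0001,"y":0,"z":0.0003,"turn":0,"jaw":1}]'|grep -E 'eef|ft'; python3 -m crank '[{"x":-0.0001,"y":0,"z":0.0003,"turn":0,"jaw":1}]'|grep -E 'eef|ft'
```

```text
eef_pos: [526.7, 118.7, 111.8]
ft_force: [-0.0, -2.5, 3.9]
eef_pos: [526.7, 118.7, 111.5]
ft_force: [-0.5, -1.8, 4.5]
```

```bash
 python3 -m crank '[{"x":-0.0001,"y":0,"z":0.0003,"turn":0,"jaw":1}]'|grep -E 'eef|ft'; python3 -m crank '[{"x":-0.0001,"y":0,"z":0.0003,"turn":0,"jaw":1}]'|grep -E 'eef|ft'
```

```text
eef_pos: [526.7, 118.6, 111.2]
ft_force: [-0.7, -2.5, 3.3]
eef_pos: [526.7, 118.5, 110.9]
ft_force: [-0.7, -1.7, 3.3]
```

```bash
 python3 -m crank '[{"x":-0.0001,"y":0,"z":0.0003,"turn":0,"jaw":1}]'|grep -E 'eef|ft'
```

```text
eef_pos: [526.8, 118.5, 110.6]
ft_force: [-0.8, -2.5, 3.4]
```

```bash
 python3 -m crank '[{"x":-0.0002,"y":0,"z":0.0003,"turn":0,"jaw":1}]'|grep -E 'eef|ft'
```

```text
eef_pos: [526.8, 118.4, 110.4]
ft_force: [-0.2, -2.2, 5.0]
```

```bash
 python3 -m crank '[{"x":-0.0002,"y":0,"z":0.0003,"turn":0,"jaw":1}]'|grep -E 'eef|ft'
```

```text
eef_pos: [526.8, 118.2, 110.1]
ft_force: [-0.1, -0.6, 4.6]
```

```bash
 python3 -m crank '[{"x":-0.0002,"y":0,"z":0.0003,"turn":0,"jaw":1}]'|grep -E 'eef|ft'
```

```text
eef_pos: [526.8, 118.0, 109.8]
ft_force: [-0.4, -1.4, 5.0]
```

```bash
 python3 -m crank '[{"x":-0.0002,"y":0,"z":0.0003,"turn":0,"jaw":1}]'|grep -E 'eef|ft'
```

```text
eef_pos: [526.8, 117.9, 109.4]
ft_force: [0.1, 0.5, 3.6]
```

```bash
 python3 -m crank '[{"x":-0.0001,"y":0,"z":0.0003,"turn":0,"jaw":1}]'|grep -E 'eef|ft'; python3 f.py
```

```text
eef_pos: [526.8, 117.8, 109.1]
ft_force: [-0.9, 0.2, 4.6]
F [-0.84  0.4   4.11] [0.24 0.37 0.46] pos [526.8  117.75 109.09] 11.32
```

```bash
 python3 -m crank '[{"x":-0.0001,"y":0,"z":0.0003,"turn":0,"jaw":1}]'|grep -E 'eef|ft'
```

```text
eef_pos: [526.8, 117.7, 108.9]
ft_force: [-0.6, 1.0, 5.6]
```

```bash
 python3 -m crank '[{"x":-0.0001,"y":0,"z":0.0003,"turn":0,"jaw":1}]'|grep -E 'eef|ft'
```

```text
eef_pos: [526.9, 117.6, 108.7]
ft_force: [-1.6, 1.3, 6.3]
```

```bash
 python3 -m crank '[{"x":-0.0001,"y":0,"z":0.0002,"turn":0,"jaw":1}]'|grep -E 'eef|ft'; python3 f.py
```

```text
eef_pos: [526.8, 117.5, 108.5]
ft_force: [-0.5, 1.5, 8.1]
F [-1.43  1.54  6.84] [0.77 0.35 0.66] pos [526.85 117.54 108.57] 11.95
```

```bash
 python3 -m crank '[{"x":-0.0001,"y":0,"z":0.0002,"turn":0,"jaw":1}]'|grep -E 'eef|ft'; python3 f.py
```

```text
eef_pos: [526.9, 117.5, 108.5]
ft_force: [-0.6, 1.1, 7.5]
F [-1.48  1.38  7.69] [0.76 0.42 0.49] pos [526.88 117.5  108.48] 12.32
```

```bash
 python3 -m crank '[{"x":-0.0001,"y":0,"z":0.0002,"turn":0,"jaw":1}]'|grep -E 'eef|ft'; python3 f.py
```

```text
eef_pos: [526.9, 117.5, 108.4]
ft_force: [-1.8, 1.8, 8.4]
F [-1.6   1.79  8.29] [0.29 0.44 0.46] pos [526.9  117.46 108.37] 12.7
```

```bash
 python3 -m crank '[{"x":0,"y":0,"z":0.0004,"turn":0,"jaw":1}]'|grep -E 'eef|ft'; python3 f.py
```

```text
eef_pos: [526.9, 117.4, 108.1]
ft_force: [-1.7, 1.9, 10.9]
F [-1.74  1.67 10.03] [0.34 0.31 0.49] pos [526.92 117.41 108.11] 13.07
```

```bash
 python3 -m crank '[{"x":0,"y":0,"z":0.0004,"turn":0,"jaw":1}]'|grep -E 'eef|ft'; python3 f.py
```

```text
eef_pos: [527.0, 117.4, 107.9]
ft_force: [-3.1, 0.9, 13.7]
F [-2.37  1.43 12.25] [0.54 0.39 1.04] pos [526.96 117.36 107.93] 13.45
```

```bash
 python3 -m crank '[{"x":0,"y":0,"z":0.0003,"turn":0,"jaw":1}]'|grep -E 'eef|ft'; python3 f.py
```

```text
eef_pos: [527.0, 117.3, 107.8]
ft_force: [-3.1, 0.4, 15.0]
F [-2.9   0.62 13.67] [0.64 0.21 0.84] pos [526.97 117.32 107.8 ] 13.82
```

```bash
 python3 -m crank '[{"x":0,"y":0,"z":0.0002,"turn":0,"jaw":1}]'|grep -E 'eef|ft'; python3 -m crank '[{"x":0,"y":0,"z":-0.05,"turn":0,"jaw":1},{"x":-0.01,"y":0,"z":-0.05,"turn":0,"jaw":1},{"x":-0.05,"y":0,"z":-0.02,"turn":0,"jaw":0.6},{"x":-0.05,"y":0,"z":0,"turn":0,"jaw":0.6},{"x":-0.05,"y":0,"z":0,"turn":0,"jaw":0.6},{"x":-0.05,"y":0,"z":0,"turn":0,"jaw":0.6}]'
python3 - <<'E'
from h import *
snap('top','top3');d=snap('side','side3')
E
```

```text
eef_pos: [527.0, 117.3, 107.7]
ft_force: [-3.5, 0.4, 16.3]
t: 14.75
eef_pos: [541.7, -94.0, 226.1]
tool_rot: [-2.138, -2.301, 0.001]
ft_force: [0.3, -0.1, 0.5]
gripper_width: 0.399
```

View pics/side3.png

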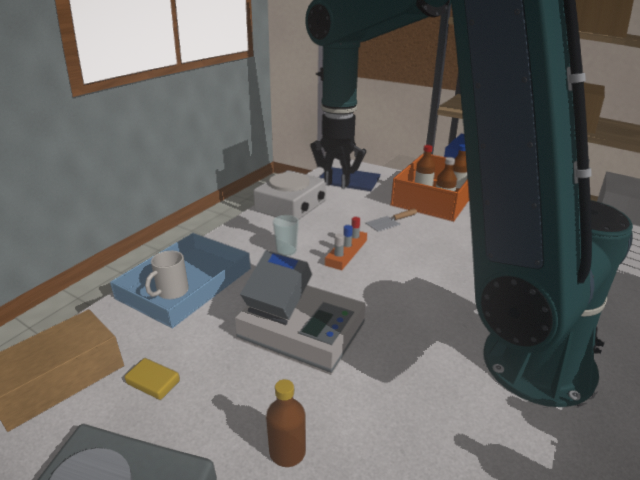

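```bash
python3 - <<'E'
from h import *
go((541.5,-170.7,100),np.radians(4.2))
t=ld('top3')
a=t['image'][190:290,225:410]; cv2.imwrite('pics/t3.png',cv2.resize(a,None,fx=4.2,fy=4.2,interpolation=cv2.INTER_CUBIC))
E
```

```text
t 14.85 pos [542.5 -97.1 226.1] F [0.89 0.79 0.06] w 0.4 yaw 4.0 tilt [-0.    -0.002 -1.   ] q6 -0.37
turn -0.004 then shift m [-0.0731 -0.0063  0.1263]
```

View pics/t3.png

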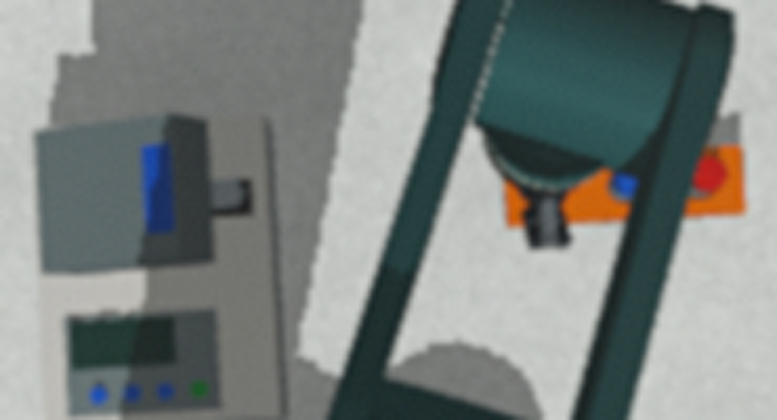

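```bash
python3 -m crank '[{"x":-0.0365,"y":-0.003,"z":0.02,"turn":0,"jaw":0.5},{"x":-0.0365,"y":-0.0033,"z":0.04,"turn":0,"jaw":0.5},{"x":0,"y":0,"z":0.04,"turn":0,"jaw":0.5},{"x":0,"y":0,"z":0.02,"turn":0,"jaw":0.5},{"x":0,"y":0,"z":0,"turn":0,"jaw":0.5}]' 30
python3 - <<'E'
from h import *
go((541.5,-170.7,47.5),np.radians(4.2))
t=snap('top','top4');s=snap('side','side4')
a=s['image'][180:280,230:380]; cv2.imwrite('pics/s4.png',cv2.resize(a,None,fx=5.2,fy=5.2,interpolation=cv2.INTER_CUBIC))
a=t['image'][190:290,225:410]; cv2.imwrite('pics/t4.png',cv2.resize(a,None,fx=4.2,fy=4.2,interpolation=cv2.INTER_CUBIC))
e=env.get_state()['eef_pos'];print((pix(s,[e])-[230,180]+.5)*5.2, (pix(t,[e])-[225,190]+.5)*4.2)
E
```

```text
t: 15.48
eef_pos: [539.3, -164.4, 104.5]
tool_rot: [-2.135, -2.298, 0.002]
ft_force: [0.5, 0.3, 0.3]
gripper_width: 0.499
t 15.47 pos [ 539.3 -164.4  104.5] F [0.5  0.31 0.27] w 0.499 yaw 4.2 tilt [-0.005  0.002 -1.   ] q6 -0.49
turn -0.0 then shift m [-0.0065  0.002   0.057 ]
[[606.61318308 208.25029371]] [[627.73678797 179.1292448 ]]
```

View pics/s4.png

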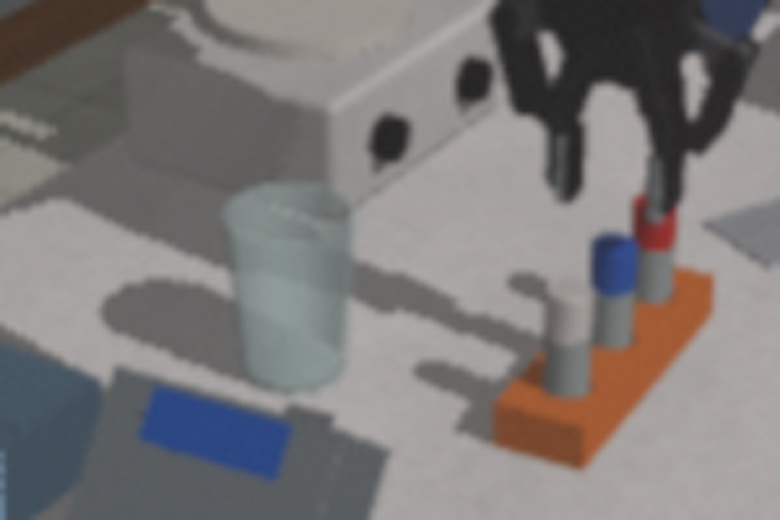

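View pics/t4.png

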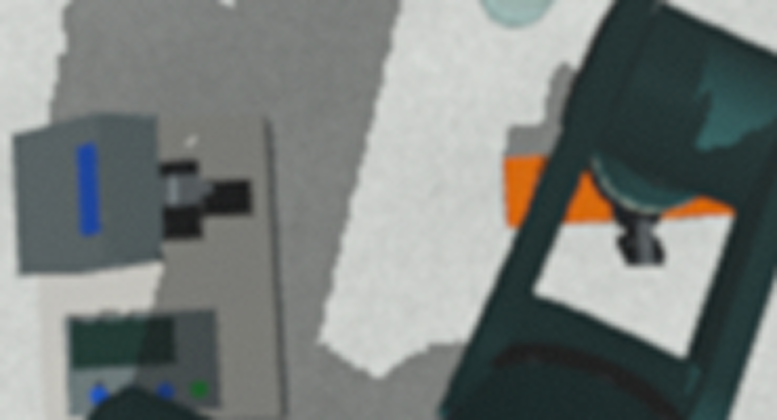

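```bash
python3 - <<'E'
from h import *
go((541.5,-170.7,47.5),np.radians(4.2))
s=ld('side4');print((pix(s,[[541.5,-170.7,82],[541.5,-170.7,56],[541.5,-170.7,26]])-[230,180]+.5)*5.2)
E
```

```text
t 15.57 pos [ 541.4 -165.3  106.9] F [-0.29  0.42 -0.32] w 0.501 yaw 4.2 tilt [-0.  0. -1.] q6 -0.49
turn 0.0 then shift m [-0.0054 -0.0003  0.0594]
[[609.37212791 246.86114521]
 [607.27669414 290.76684396]
 [604.89995983 340.29596615]]
```

```bash
python3 -m crank '[{"x":-0.0054,"y":0,"z":0,"turn":0,"jaw":0.5},{"x":0,"y":0,"z":0.015,"turn":0,"jaw":0.5},{"x":0,"y":0,"z":0.02,"turn":0,"jaw":0.5},{"x":0,"y":0,"z":0.015,"turn":0,"jaw":0.5},{"x":0,"y":0,"z":0.0095,"turn":0,"jaw":0.5},{"x":0,"y":0,"z":0,"turn":0,"jaw":0.5},{"x":0,"y":0,"z":0,"turn":0,"jaw":0.5}]' 
python3 - <<'E'
from h import *
go((541.5,-170.7,47.5),np.radians(4.2))
t=snap('top','top5');s=snap('side','side5')
a=s['image'][180:280,300:400]; cv2.imwrite('pics/s5.png',cv2.resize(a,None,fx=6,fy=6,interpolation=cv2.INTER_CUBIC))
E
```

```text
t: 16.45
eef_pos: [542.0, -171.2, 47.4]
tool_rot: [2.138, 2.301, 0.0]
ft_force: [0.5, 0.3, 0.9]
gripper_width: 0.5
t 16.45 pos [ 542.  -171.2   47.4] F [0.51 0.34 0.86] w 0.5 yaw 4.2 tilt [ 0.001 -0.    -1.   ] q6 -0.5
turn -0.0 then shift m [ 0.0005 -0.0005 -0.0001]
```

View pics/s5.png

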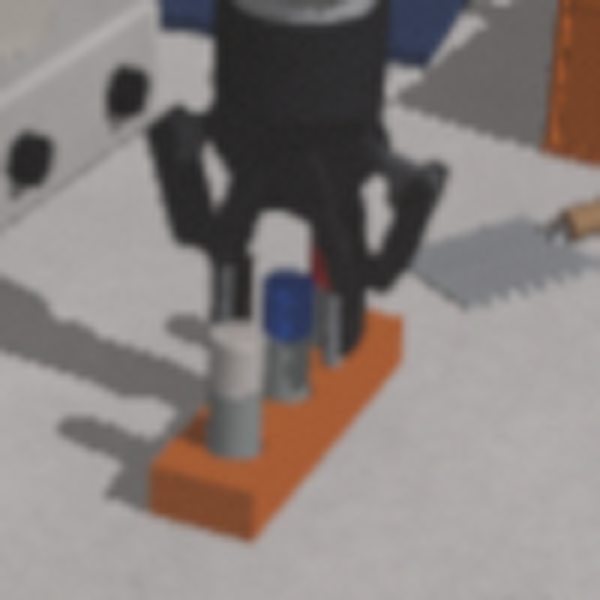

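View pics/top5.png

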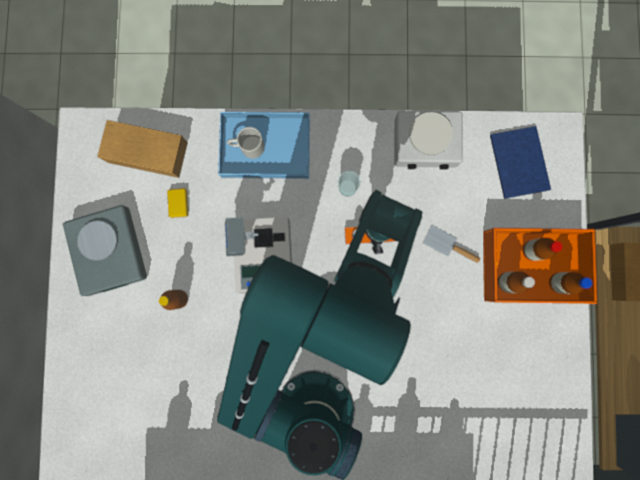

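The vial sits between the fingers (crop about 290,330) and the hood is open. Closing now.

```bash
python3 -m crank '[{"x":0,"y":0,"z":0,"turn":0,"jaw":0.75},{"x":0,"y":0,"z":0,"turn":0,"jaw":0.9},{"x":0,"y":0,"z":0,"turn":0,"jaw":0.9},{"x":0,"y":0,"z":0,"turn":0,"jaw":0.9}]' 30;python3 f.py
python3 - <<'E'
from h import *
t=ld('top5')
a=t['image'][200:300,210:310]; cv2.imwrite('pics/t5.png',cv2.resize(a,None,fx=6,fy=6,interpolation=cv2.INTER_CUBIC))
E
```

```text
t: 17.05
eef_pos: [542.0, -171.2, 47.6]
tool_rot: [2.138, 2.301, 0.0]
ft_force: [-1.1, 0.4, 6.0]
gripper_width: 0.272
F [-0.95  0.38  6.06] [0.45 0.31 0.45] pos [ 541.96 -171.18   47.63] 17.25
```

View pics/t5.png

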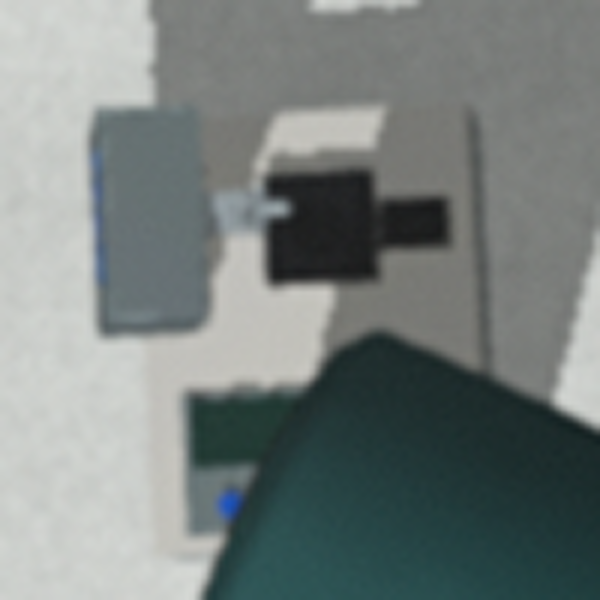

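```bash
python3 -m crank '[{"x":0,"y":0,"z":-0.005,"turn":0,"jaw":0.9},{"x":0,"y":0,"z":-0.02,"turn":0,"jaw":0.9},{"x":0,"y":0,"z":-0.04,"turn":0,"jaw":0.9},{"x":0,"y":0,"z":-0.04,"turn":0,"jaw":0.9},{"x":0,"y":0,"z":-0.02,"turn":0,"jaw":0.9},{"x":0,"y":0,"z":0,"turn":0,"jaw":0.9}]'
python3 - <<'E'
from h import *
t=ld('top5')
im=cv2.cvtColor(t['image'],cv2.COLOR_BGR2GRAY)
def C(x,y): return (210+(x+.5)/6-.5,200+(y+.5)/6-.5)
Q=[p3(t,*C(*p),72)[:2] for p in [(267,173),(375,170),(379,279),(268,283)]]
print(np.round(Q,1),np.mean(Q,0)); print([np.linalg.norm(Q[i]-Q[i-1]).round(1) for i in range(4)])
a=t['image'][222:252,248:290,:].max(2); 
m=np.zeros(im.shape,np.uint8);m[226:250,252:276]=(t['image'].max(2)[226:250,252:276]<48)
v,u=np.nonzero(m);W=np.array([p3(t,x,y,72)[:2] for x,y in zip(u,v)],np.float32);print(len(u),cv2.minAreaRect(W))
# subpixel well look
dp=t['depth'][226:250:2,252:276:2];print(dp.astype(int))
b=np.clip(t['image'][222:252,248:290].astype(float)*5,0,255).astype(np.uint8);cv2.imwrite('pics/blk.png',cv2.resize(b,None,fx=16,fy=16,interpolation=cv2.INTER_CUBIC))
s=snap('side','side6')
b=np.clip(s['image'][230:330,230:380].astype(float)*1.5,0,255).astype(np.uint8);cv2.imwrite('pics/s6.png',cv2.resize(b,None,fx=5.2,fy=5.2,interpolation=cv2.INTER_CUBIC))
E
```

```text
t: 18.05
eef_pos: [542.6, -171.4, 173.7]
tool_rot: [2.137, 2.299, 0.002]
ft_force: [0.2, 0.6, -0.1]
gripper_width: 0.271
[[551.8 191.9]
 [554.  137.6]
 [499.2 134.4]
 [496.5 190. ]] [525.37464371 163.46517845]
[np.float64(55.4), np.float64(54.4), np.float64(54.9), np.float64(55.7)]
289 ((525.7780151367188, 158.69992065429688), (49.66227340698242, 62.02458572387695), 4.548717021942139)
[[1522 1522 1523 1519 1527 1527 1516 1519 1527 1520 1524 1529]
 [1520 1527 1525 1521 1522 1517 1526 1523 1518 1530 1524 1528]
 [1519 1509 1506 1508 1510 1514 1513 1510 1513 1510 1513 1519]
 [1410 1395 1511 1506 1509 1506 1510 1511 1512 1512 1512 1523]
 [1415 1395 1394 1399 1505 1515 1529 1508 1510 1505 1508 1520]
 [1414 1397 1504 1509 1521 1541 1542 1547 1501 1503 1509 1515]
 [1418 1393 1510 1511 1538 1541 1544 1541 1501 1508 1504 1520]
 [1519 1505 1505 1506 1537 1546 1541 1547 1510 1510 1506 1518]
 [1520 1506 1506 1508 1508 1510 1511 1504 1510 1505 1503 1520]
 [1517 1516 1506 1509 1507 1505 1515 1502    0 1497 1503 1524]
 [1525 1522 1509 1508 1507 1504 1508 1504 1504 1497 1507 1514]
 [1520 1514 1516 1512 1520 1519 1518 1515 1512 1514 1514 1518]]
```

View pics/blk.png

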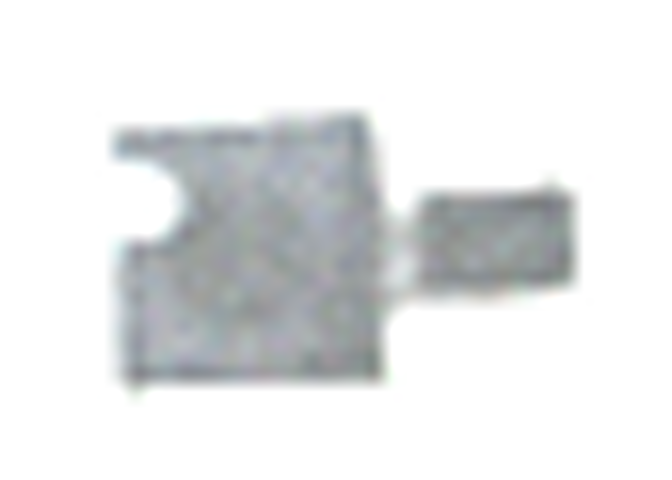

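View pics/s6.png

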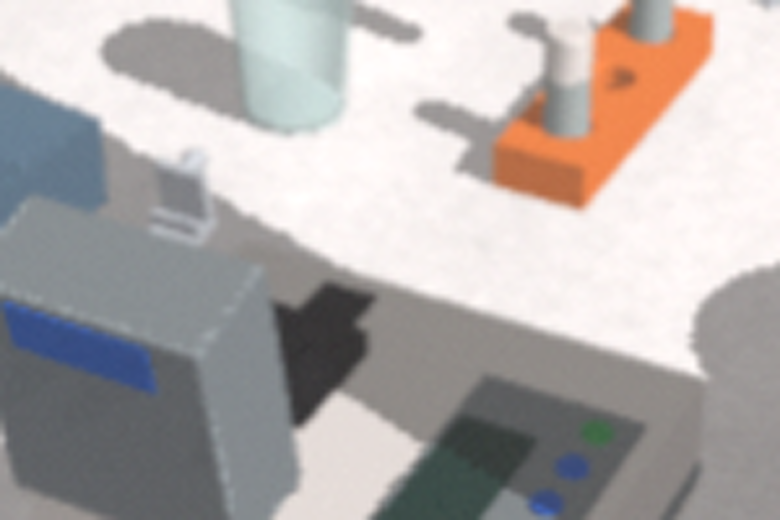

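```bash
python3 - <<'E'
from h import *
np.set_printoptions(linewidth=200)
t=ld('top5')
D=t['depth']
print(D[230:248,254:274].astype(int))
K=t['camera_matrix'];print(K)
P=[]
for v in range(215,262):
    for u in range(222,280):
        if D[v,u]>0:
            q=p3(t,u,v); 
            P.append((*( t['image'][v,u]),u,v,*q))
P=np.array(P)
# blocks points near z 72 : 
z=P[:,7]; k=(abs(z-72)<6)&(P[:,:3].max(1)<60); W=P[k][:,5:7].astype(np.float32);print('blk',k.sum(),cv2.minAreaRect(W))
k=(z<52)&(abs(P[:,5]-525)<16)&(abs(P[:,6]-163)<16); print('well floor',k.sum(),P[k][:,5:8].mean(0),P[k][:,3:5].mean(0),P[k][:,3:5].min(0),P[k][:,3:5].max(0))
k=(z>85); print('hood',P[k][:,5:8].min(0),P[k][:,5:8].max(0))
k=(z>85)&(P[:,6]<222); print(P[k][:,3:].round(0).tolist())
E
```

```text
[[1509 1515 1506 1509 1508 1516 1510 1508 1514 1503 1513 1510 1510 1516 1513 1514 1510 1511 1513 1518]
 [1394 1509 1512 1505 1511 1510 1512 1513 1509 1510 1515 1515 1509 1506 1509 1514 1509 1511 1505 1518]
 [1395 1511 1511 1509 1506 1514 1509 1508 1506 1506 1510 1513 1511 1508 1512 1504 1512 1509 1512 1525]
 [1395 1509 1400 1402 1505 1511 1505 1508 1505 1505 1507 1509 1509 1505 1502 1504 1505 1509 1505 1517]
 [1395 1396 1394 1395 1399 1507 1505 1516 1515 1523 1529 1520 1508 1506 1510 1514 1505 1504 1508 1517]
 [1394 1398 1402 1397 1400 1511 1513 1525 1538 1547 1539 1543 1547 1517 1506 1515 1507 1503 1513 1521]
 [1397 1513 1504 1507 1509 1512 1521    0 1541 1546 1542 1546 1547 1539 1501 1509 1503 1506 1509 1516]
 [1399 1505 1499 1505 1507 1510 1538 1547 1545 1547 1543 1551 1542 1546 1507 1516 1509 1508 1506 1520]
 [1393 1514 1510 1514 1511 1511 1538 1545 1541 1548 1544 1540 1541 1538 1501 1502 1508 1501 1504 1524]
 [1507 1513 1508 1506 1501 1511 1531 1534 1547 1548 1546 1537 1547 1543 1507 1506 1507 1508 1506 1519]
 [1505 1509 1505 1507 1506 1504 1537 1546 1546 1540 1541 1545 1547 150
[... 15172 characters left out ...]
0, 56.0, 815.0], [277.0, 260.0, 425.0, 55.0, 815.0], [278.0, 260.0, 425.0, 53.0, 813.0], [279.0, 260.0, 425.0, 52.0, 812.0], [264.0, 261.0, 423.0, 74.0, 819.0], [265.0, 261.0, 423.0, 72.0, 820.0], [266.0, 261.0, 423.0, 70.0, 822.0], [267.0, 261.0, 423.0, 69.0, 825.0], [268.0, 261.0, 423.0, 67.0, 825.0], [269.0, 261.0, 423.0, 66.0, 824.0], [270.0, 261.0, 423.0, 64.0, 824.0], [271.0, 261.0, 423.0, 63.0, 824.0], [272.0, 261.0, 423.0, 62.0, 821.0], [273.0, 261.0, 423.0, 60.0, 821.0], [274.0, 261.0, 423.0, 59.0, 821.0], [275.0, 261.0, 423.0, 57.0, 820.0], [276.0, 261.0, 423.0, 56.0, 818.0], [277.0, 261.0, 423.0, 54.0, 816.0], [278.0, 261.0, 423.0, 53.0, 816.0], [279.0, 261.0, 424.0, 52.0, 815.0]]
```

```bash
python3 - <<'E'
from h import *
np.set_printoptions(linewidth=200)
t=snap('top','top7'); s=snap('side','side7')
for d,n,c in((t,'t7',(200,205,320,275)),(s,'s7',(225,200,315,290))):
    x0,y0,x1,y1=c; a=np.clip(d['image'][y0:y1,x0:x1]*1.4,0,255).astype(np.uint8); k=600/(y1-y0) if n=='s7' else 6.5
    cv2.imwrite('pics/%s.png'%n,cv2.resize(a,None,fx=k,fy=k,interpolation=cv2.INTER_CUBIC))
def cloud(d,c):
    D=d['depth'];L=[]
    for v in range(c[1],c[3]):
        for u in range(c[0],c[2]):
            if D[v,u]>0:
                K=0
                n=cv2.undistortPoints(np.array([[[u,v]]],float),d['camera_matrix'],d['D'])[0,0]
                L.append((*(d['R'].T@(np.array([n[0],n[1],1])*D[v,u]-np.ravel(d['t']))),u,v))
    return np.array(L)
P=cloud(t,(210,200,285,262));k=(P[:,2]>90)&(P[:,2]<250)&(P[:,1]<226);print('top',P[k].min(0).round(),P[k].max(0).round())
Q=P[k];
for y in range(190,226,4):
    q=Q[(Q[:,1]>=y)&(Q[:,1]<y+4)]
    if len(q): print(y,len(q),'x',q[:,0].min().round(),q[:,0].max().round(),'z',q[:,2].min().round(),q[:,2].max().round())
k=(P[:,2]<52)&(abs(P[:,0]-525)<18)&(abs(P[:,1]-164)<18);print('floor',k.sum(),P[k].mean(0))
P=cloud(s,(225,200,315,290));k=(P[:,2]>90)&(P[:,2]<250)&(P[:,1]<240)&(P[:,1]>100)&(P[:,0]>440)&(P[:,0]<620);Q=P[k]
print('side')
for y in range(188,240,4):
    q=Q[(Q[:,1]>=y)&(Q[:,1]<y+4)]
    if len(q): print(y,len(q),'x',q[:,0].min().round(),q[:,0].max().round(),'z',q[:,2].min().round(),q[:,2].max().round())
print(env.get_state()['t'],env.get_state()['gripper_width'])
E
```

```text
top [510. 211. 172. 236. 232.] [530. 226. 203. 241. 239.]
210 4 x 517.0 523.0 z 192.0 196.0
214 3 x 518.0 522.0 z 190.0 203.0
218 14 x 510.0 528.0 z 172.0 203.0
222 13 x 510.0 530.0 z 180.0 197.0
floor 51 [526.3370644  167.07753076  37.52089481 263.41176471 237.96078431]
side
208 4 x 514.0 518.0 z 192.0 196.0
212 7 x 507.0 519.0 z 173.0 199.0
216 26 x 506.0 523.0 z 169.0 196.0
220 80 x 506.0 527.0 z 169.0 197.0
224 27 x 506.0 524.0 z 168.0 197.0
228 27 x 506.0 526.0 z 169.0 179.0
236 2 x 466.0 467.0 z 163.0 167.0
18.2 0.26970831691104763
```

View pics/t7.png

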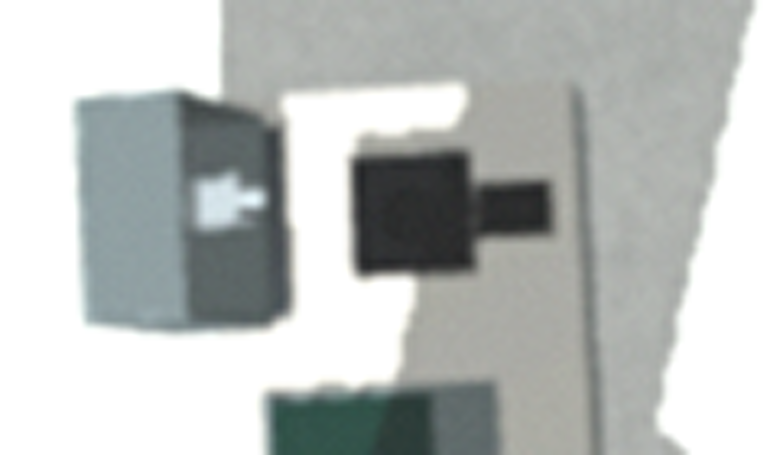

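View pics/s7.png

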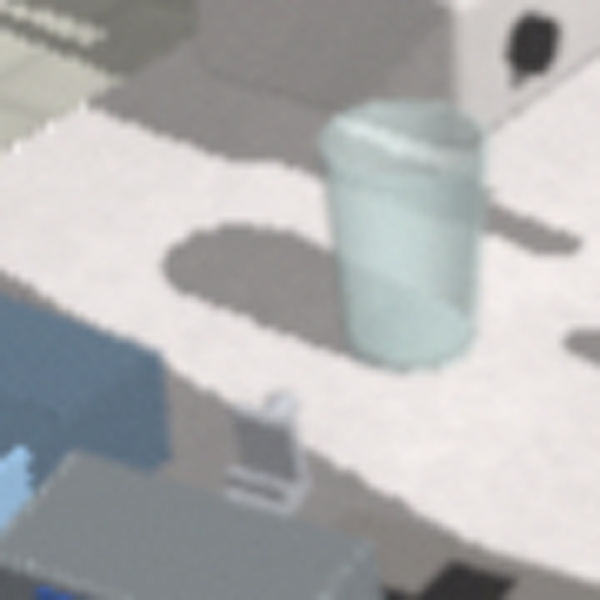

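```bash
python3 - <<'E'
from h import *
s=ld('side7'); st=env.get_state(); R=Ro.from_rotvec(st['tool_rot']).as_matrix(); e=st['eef_pos']
D=s['depth'];v,u=np.mgrid[0:260,270:420];u=u.ravel();v=v.ravel();k=D[v,u]>0;u=u[k];v=v[k]
n=cv2.undistortPoints(np.c_[u,v].astype(float)[:,None],s['camera_matrix'],s['D'])[:,0]
X=(np.c_[n,np.ones(len(n))]*D[v,u][:,None]-np.ravel(s['t']))@s['R']
T=(X-e)@R; print(e)
k=(abs(T[:,0])<70)&(abs(T[:,1])<90)&(T[:,2]<40);T=T[k]
for z in range(-180,40,10):
    q=T[(T[:,2]>=z)&(T[:,2]<z+10)]
    if len(q): print('behindTCP',-z,len(q),'x',np.percentile(q[:,0],[2,98]).round(),q[:,0].max().round(1),'y',q[:,1].min().round(),q[:,1].max().round())
cv2.imwrite('pics/g7.png',cv2.resize(s['image'][130:260,280:400],None,fx=4.6,fy=4.6,interpolation=cv2.INTER_CUBIC))
E
```

```text
[ 540.63476534 -170.58965789  170.85497858]
behindTCP 180 156 x [-17.  36.] 38.3 y -41.0 34.0
behindTCP 170 127 x [-1. 38.] 39.1 y -40.0 28.0
behindTCP 160 123 x [-5. 37.] 38.6 y -41.0 27.0
behindTCP 150 123 x [-7. 39.] 39.4 y -40.0 27.0
behindTCP 140 116 x [-2. 38.] 39.5 y -41.0 26.0
behindTCP 130 51 x [-5. 36.] 36.5 y -40.0 33.0
behindTCP 120 123 x [-4. 14.] 13.8 y -44.0 38.0
behindTCP 110 166 x [-7. 21.] 21.9 y -62.0 56.0
behindTCP 100 196 x [-8. 21.] 21.9 y -68.0 61.0
behindTCP 90 150 x [-6. 19.] 19.6 y -65.0 61.0
behindTCP 80 133 x [-16.  18.] 18.2 y -59.0 54.0
behindTCP 70 112 x [-13.  18.] 19.7 y -56.0 49.0
behindTCP 60 130 x [-11.  14.] 14.3 y -51.0 47.0
behindTCP 50 77 x [-10.  15.] 16.6 y -45.0 40.0
behindTCP 40 82 x [-13.  13.] 13.0 y -28.0 22.0
behindTCP 30 71 x [-4. 12.] 12.0 y -28.0 22.0
behindTCP 20 68 x [-4. 13.] 13.6 y -28.0 22.0
behindTCP 10 52 x [-0. 11.] 11.2 y -26.0 21.0
behindTCP 0 30 x [-2.  9.] 9.0 y -12.0 9.0
behindTCP -10 32 x [-3. 10.] 11.1 y -13.0 7.0
behindTCP -20 31 x [-6. 10.] 10.6 y -14.0 7.0
behindTCP -30 24 x [-3.  9.] 8.9 y -13.0 8.0
```

View pics/g7.png

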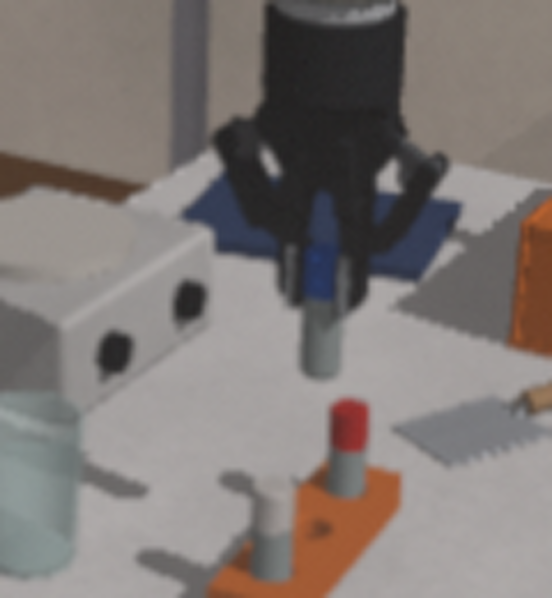

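```bash
python3 - <<'E'
from h import *
t=ld('top7')
def C(x,y): return (200+(x+.5)/6.5-.5,205+(y+.5)/6.5-.5)
Q=[p3(t,*C(*p),72)[:2] for p in [(355,153),(467,152),(474,270),(358,274)]];print(np.mean(Q,0))
A=[]
for n in('top5','top7'):
    D=ld(n)['depth']; 
    m=np.zeros(D.shape,bool);m[230:247,256:272]=1; m&=(D>1519); v,u=np.nonzero(m); print(m.sum(),u.mean(),v.mean(),p3(t,u.mean(),v.mean(),72),u.min(),u.max(),v.min(),v.max())
    A.append(D)
# block mask: dark pixels
im=t['image'].max(2); m=np.zeros(im.shape,np.uint8); m[226:250,252:274]=(im[226:250,252:274]<60)
m=cv2.morphologyEx(m,cv2.MORPH_OPEN,np.ones((3,3)));v,u=np.nonzero(m);print(len(u),u.min(),u.max(),v.min(),v.max())
W=np.array([p3(t,x,y,72)[:2] for x,y in zip(u,v)]);print(W.mean(0),cv2.minAreaRect(W.astype(np.float32)))
go((525,164.3,140),np.radians(4.2))
E
```

```text
[525.55577047 163.76942676]
53 263.45283018867923 237.79245283018867 [523.82480822 162.93249779  72.        ] 260 267 234 242
55 263.3818181818182 237.6909090909091 [524.12876475 163.15344143  72.        ] 260 267 234 242
317 255 273 229 246
[525.01643356 162.56920468] ((524.7730712890625, 161.4114990234375), (51.363250732421875, 54.575355529785156), 0.7311185002326965)
t 18.2 pos [ 540.6 -170.6  170.9] F [ 0.27  0.34 -1.47] w 0.27 yaw 4.2 tilt [-0.002  0.001 -1.   ] q6 -0.5
turn -0.0 then shift m [0.3351 0.009  0.0312]
```

```bash
python3 -m crank '[{"x":0.02,"y":0.0013,"z":0,"turn":0,"jaw":0.9},{"x":0.045,"y":0.0013,"z":0,"turn":0,"jaw":0.9},{"x":0.055,"y":0.0013,"z":0,"turn":0,"jaw":0.9},{"x":0.055,"y":0.0013,"z":0,"turn":0,"jaw":0.9},{"x":0.055,"y":0.0013,"z":0,"turn":0,"jaw":0.9},{"x":0.045,"y":0.0013,"z":0,"turn":0,"jaw":0.9},{"x":0.035,"y":0.0013,"z":0,"turn":0,"jaw":0.9},{"x":0.02,"y":0,"z":0.02,"turn":0,"jaw":0.9},{"x":0,"y":0,"z":0.02,"turn":0,"jaw":0.9},{"x":0,"y":0,"z":0,"turn":0,"jaw":0.9}]'
python3 -m crank '[{"x":0,"y":0,"z":0,"turn":0,"jaw":0.9},{"x":0,"y":0,"z":0,"turn":0,"jaw":0.9}]'
python3 - <<'E'
from h import *
go((525.2,163.5,125),np.radians(4.2))
t=snap('top','top8');s=snap('side','side8')
e=env.get_state()['eef_pos']
for d,n,c,k in((t,'t8',(200,205,320,275),6.5),(s,'s8',(230,215,320,295),7.5)):
    x0,y0,x1,y1=c; a=np.clip(d['image'][y0:y1,x0:x1]*1.6,0,255).astype(np.uint8)
    cv2.imwrite('pics/%s.png'%n,cv2.resize(a,None,fx=k,fy=k,interpolation=cv2.INTER_CUBIC))
    print(n,(pix(d,[e,e-[0,0,41.4],[525,163.7,72]])-[x0,y0]+.5)*k)
E
```

```text
t: 19.45
eef_pos: [523.8, 159.6, 130.0]
tool_rot: [-2.135, -2.3, 0.007]
ft_force: [-0.2, 0.6, -0.5]
gripper_width: 0.269
t: 19.7
eef_pos: [527.1, 158.8, 132.8]
tool_rot: [2.139, 2.3, 0.002]
ft_force: [-0.7, -0.3, -0.7]
gripper_width: 0.268
t 19.7 pos [527.1 158.8 132.8] F [-0.7  -0.3  -0.66] w 0.268 yaw 4.2 tilt [ 0.001  0.    -1.   ] q6 0.09
turn -0.001 then shift m [ 0.0049 -0.0016  0.0078]
t8 [[409.76282898 196.93254556]
 [420.33972064 205.54185685]
 [414.09587637 213.851511  ]]
s8 [[379.99081398 426.60348481]
 [384.76492497 548.00166109]
 [382.99961093 614.50925659]]
```

View pics/t8.png

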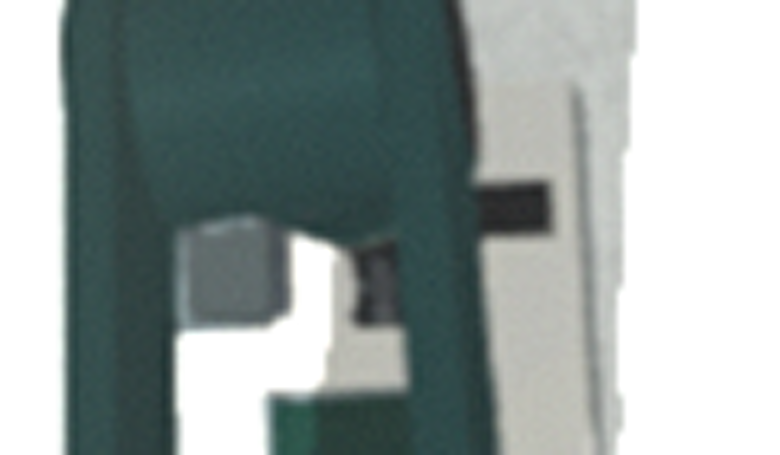

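View pics/s8.png

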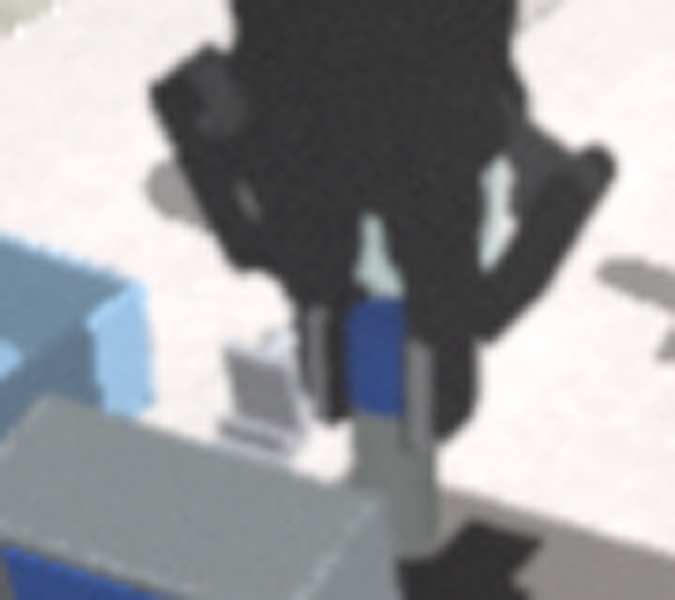

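```bash
python3 -m crank '[{"x":0.003,"y":-0.001,"z":0.004,"turn":0,"jaw":0.9},{"x":0.002,"y":-0.0008,"z":0.006,"turn":0,"jaw":0.9},{"x":0,"y":0,"z":0.005,"turn":0,"jaw":0.9},{"x":0,"y":0,"z":0,"turn":0,"jaw":0.9},{"x":0,"y":0,"z":0,"turn":0,"jaw":0.9}]'; python3 f.py
```

```text
t: 20.42
eef_pos: [524.5, 163.6, 117.0]
tool_rot: [-2.139, -2.301, 0.0]
ft_force: [-0.2, -0.4, 0.3]
gripper_width: 0.272
F [-0.09  0.35 -0.69] [0.7  0.72 0.66] pos [524.56 163.63 117.22] 20.62
```

```bash
python3 -m crank '[{"x":0,"y":0.0003,"z":0.001,"turn":0,"jaw":0.9},{"x":0,"y":0.0003,"z":0.001,"turn":0,"jaw":0.9},{"x":0,"y":0,"z":0.001,"turn":0,"jaw":0.9}]' | grep -E 'eef|ft'; python3 -m crank '[{"x":0,"y":0,"z":0.001,"turn":0,"jaw":0.9}]'| grep -E 'eef|ft'; python3 -m crank '[{"x":0,"y":0,"z":0.001,"turn":0,"jaw":0.9}]'| grep -E 'eef|ft'; python3 f.py
```

```text
eef_pos: [525.1, 163.7, 114.1]
ft_force: [0.3, -0.2, -0.4]
eef_pos: [525.0, 163.7, 113.0]
ft_force: [0.1, 0.4, -0.8]
eef_pos: [525.0, 163.8, 112.2]
ft_force: [-2.1, 1.8, 4.8]
F [-1.5   0.8   2.88] [0.42 0.54 1.07] pos [524.95 163.83 112.25] 21.5
```

```bash
python3 -m crank '[{"x":0.0003,"y":-0.0005,"z":0,"turn":0,"jaw":0.9}]'| grep -E 'eef|ft'; python3 -m crank '[{"x":0.0003,"y":-0.0005,"z":0.0,"turn":0,"jaw":0.9}]'| grep -E 'eef|ft'; python3 f.py;python3 -m crank '[{"x":0,"y":0,"z":0.0005,"turn":0,"jaw":0.9}]'| grep -E 'eef|ft'; python3 f.py
```

```text
eef_pos: [524.7, 164.0, 112.2]
ft_force: [0.3, 0.5, 0.3]
eef_pos: [524.1, 164.2, 112.1]
ft_force: [0.1, -0.4, -0.6]
F [-0.17  0.29 -0.69] [0.49 0.54 0.13] pos [523.92 164.11 111.98] 22.0
eef_pos: [524.0, 164.2, 111.6]
ft_force: [-0.7, -0.2, 1.2]
F [-0.41 -0.11  0.55] [0.52 0.39 0.61] pos [523.96 164.21 111.6 ] 22.38
```

Contact released; continuing down.

```bash
python3 -m crank '[{"x":0,"y":0,"z":0.001,"turn":0,"jaw":0.9}]'| grep -E 'eef|ft'; python3 -m crank '[{"x":0,"y":0,"z":0.001,"turn":0,"jaw":0.9}]'| grep -E 'eef|ft'; python3 f.py
```

```text
eef_pos: [524.1, 164.4, 110.9]
ft_force: [-1.5, 1.0, 6.5]
eef_pos: [524.1, 164.6, 110.4]
ft_force: [-3.5, 2.1, 10.1]
F [-1.54  2.86  2.63] [0.98 0.76 3.75] pos [523.82 164.68 109.89] 22.88
```

```bash
python3 -m crank '[{"x":0.0007,"y":-0.0004,"z":0,"turn":0,"jaw":0.9},{"x":0,"y":0,"z":0,"turn":0,"jaw":0.9}]'| grep -E 'eef|ft'; python3 f.py; python3 -m crank '[{"x":0,"y":0,"z":0.001,"turn":0,"jaw":0.9}]'| grep -E 'eef|ft'; python3 f.py
```

```text
eef_pos: [523.6, 164.9, 109.5]
ft_force: [-0.2, 1.8, 0.8]
F [-0.63  1.92  0.1 ] [0.33 0.17 0.56] pos [523.56 164.86 109.55] 23.38
eef_pos: [523.5, 164.8, 108.6]
ft_force: [-1.0, 3.0, -0.4]
F [-1.1   2.22 -0.12] [0.38 0.58 0.52] pos [523.44 164.84 108.54] 23.75
```

```bash
python3 -m crank '[{"x":0.0005,"y":-0.0002,"z":0.001,"turn":0,"jaw":0.9},{"x":0,"y":0,"z":0.001,"turn":0,"jaw":0.9},{"x":0,"y":0,"z":0.001,"turn":0,"jaw":0.9}]'| grep -E 'eef|ft'; python3 f.py
```

```text
eef_pos: [523.4, 165.2, 105.5]
ft_force: [-0.2, 1.1, 0.2]
F [-0.32  0.44 -0.32] [0.49 0.44 0.5 ] pos [523.35 165.22 105.51] 24.38
```

```bash
python3 -m crank '[{"x":0,"y":0,"z":0.002,"turn":0,"jaw":0.9},{"x":0,"y":0,"z":0.002,"turn":0,"jaw":0.9},{"x":0,"y":0,"z":0.002,"turn":0,"jaw":0.9},{"x":0,"y":0,"z":0.002,"turn":0,"jaw":0.9}]'| grep -E 'eef|ft'; python3 -m crank '[{"x":0,"y":0,"z":0.002,"turn":0,"jaw":0.9},{"x":0,"y":0,"z":0.002,"turn":0,"jaw":0.9},{"x":0,"y":0,"z":0.002,"turn":0,"jaw":0.9}]'| grep -E 'eef|ft'; python3 f.py
```

```text
eef_pos: [523.3, 165.3, 97.5]
ft_force: [-0.1, 1.1, -0.5]
eef_pos: [523.3, 165.3, 91.5]
ft_force: [1.3, 0.7, 0.1]
F [ 0.31  0.45 -0.52] [0.55 0.61 0.45] pos [523.21 165.33  91.43] 25.5
```

Smooth so far. About 14 mm remains, and the floor should come at TCP ≈ 77.4.

```bash
python3 -m crank '[{"x":0,"y":0,"z":0.002,"turn":0,"jaw":0.9},{"x":0,"y":0,"z":0.002,"turn":0,"jaw":0.9},{"x":0,"y":0,"z":0.002,"turn":0,"jaw":0.9},{"x":0,"y":0,"z":0.002,"turn":0,"jaw":0.9},{"x":0,"y":0,"z":0.002,"turn":0,"jaw":0.9}]'| grep -E 'eef|ft'; python3 -m crank '[{"x":0,"y":0,"z":0.001,"turn":0,"jaw":0.9},{"x":0,"y":0,"z":0.0005,"turn":0,"jaw":0.9}]'| grep -E 'eef|ft'; python3 f.py
```

```text
eef_pos: [523.3, 165.4, 81.5]
ft_force: [0.1, 0.9, 0.8]
eef_pos: [523.3, 165.4, 80.0]
ft_force: [-0.9, -0.0, -0.3]
F [-0.34  0.16 -0.05] [0.49 0.95 0.24] pos [523.31 165.36  80.1 ] 26.62
```

```bash
python3 -m crank '[{"x":0,"y":0,"z":0.0007,"turn":0,"jaw":0.9}]'| grep -E 'eef|ft';python3 -m crank '[{"x":0,"y":0,"z":0.0007,"turn":0,"jaw":0.9}]'| grep -E 'eef|ft';python3 -m crank '[{"x":0,"y":0,"z":0.0005,"turn":0,"jaw":0.9}]'| grep -E 'eef|ft'; python3 f.py
```

```text
eef_pos: [523.4, 165.4, 79.5]
ft_force: [0.3, -0.4, -0.4]
eef_pos: [523.3, 165.4, 78.7]
ft_force: [-0.1, -0.1, -0.2]
eef_pos: [523.3, 165.4, 78.2]
ft_force: [-0.2, -0.1, -0.6]
F [-0.09 -0.01 -0.59] [0.5  0.39 0.46] pos [523.26 165.36  78.16] 27.25
```

```bash
python3 -m crank '[{"x":0,"y":0,"z":0.0005,"turn":0,"jaw":0.9}]'| grep -E 'eef|ft';python3 -m crank '[{"x":0,"y":0,"z":0.0005,"turn":0,"jaw":0.9}]'| grep -E 'eef|ft'; python3 f.py
```

```text
eef_pos: [523.4, 165.4, 77.8]
ft_force: [0.1, -0.4, -0.0]
eef_pos: [523.4, 165.4, 77.6]
ft_force: [-1.1, -0.4, 6.8]
F [-0.93 -0.14  4.65] [0.24 0.46 1.12] pos [523.44 165.4   77.62] 27.75
```

```bash
python3 -m crank '[{"x":0,"y":0,"z":0,"turn":0,"jaw":0.7},{"x":0,"y":0,"z":0,"turn":0,"jaw":0.6},{"x":0,"y":0,"z":0,"turn":0,"jaw":0.5},{"x":0,"y":0,"z":0,"turn":0,"jaw":0.5},{"x":0,"y":0,"z":0,"turn":0,"jaw":0.5}]'; python3 f.py
python3 -m crank '[{"x":0,"y":0,"z":-0.005,"turn":0,"jaw":0.5},{"x":0,"y":0,"z":-0.01,"turn":0,"jaw":0.5},{"x":0,"y":0,"z":-0.015,"turn":0,"jaw":0.5},{"x":0,"y":0,"z":-0.02,"turn":0,"jaw":0.5},{"x":-0.005,"y":0,"z":-0.03,"turn":0,"jaw":0.5},{"x":-0.03,"y":0,"z":-0.03,"turn":0,"jaw":0.5},{"x":-0.05,"y":0,"z":-0.02,"turn":0,"jaw":0.5},{"x":-0.05,"y":0,"z":0,"turn":0,"jaw":0.5},{"x":-0.05,"y":0,"z":0,"turn":0,"jaw":0.5},{"x":-0.04,"y":0,"z":0,"turn":0,"jaw":0.5}]'
python3 - <<'E'
from h import *
t=snap('top','top9');s=snap('side','side9')
D=t['depth']
for d,n,c,k in((t,'t9',(200,205,320,275),6.5),(s,'s9',(220,200,380,320),5)):
    x0,y0,x1,y1=c; a=np.clip(d['image'][y0:y1,x0:x1]*1.4,0,255).astype(np.uint8)
    cv2.imwrite('pics/%s.png'%n,cv2.resize(a,None,fx=k,fy=k,interpolation=cv2.INTER_CUBIC))
im=t['image'].astype(int);m=(im[...,0]>im[...,2]+50);m[:225]=0;m[252:]=0;m[:,:250]=0;m[:,285:]=0
v,u=np.nonzero(m);print(len(u),u.mean(),v.mean(),p3(t,u.mean(),v.mean(),112),p3(t,u.mean(),v.mean()))
E
```

```text
t: 28.42
eef_pos: [523.3, 165.4, 77.2]
tool_rot: [-2.139, -2.301, -0.0]
ft_force: [0.8, -0.4, -0.2]
gripper_width: 0.498
F [ 0.16 -0.13  0.41] [0.37 0.37 0.58] pos [523.29 165.37  77.2 ] 28.62
t: 29.92
eef_pos: [540.0, -61.0, 208.7]
tool_rot: [2.138, 2.299, 0.001]
ft_force: [0.8, 0.0, -0.7]
gripper_width: 0.499
57 261.2631578947368 236.08771929824562 [525.23797176 164.78514985 112.        ] [525.2688938  164.82632531 111.66151223]
```

View pics/t9.png

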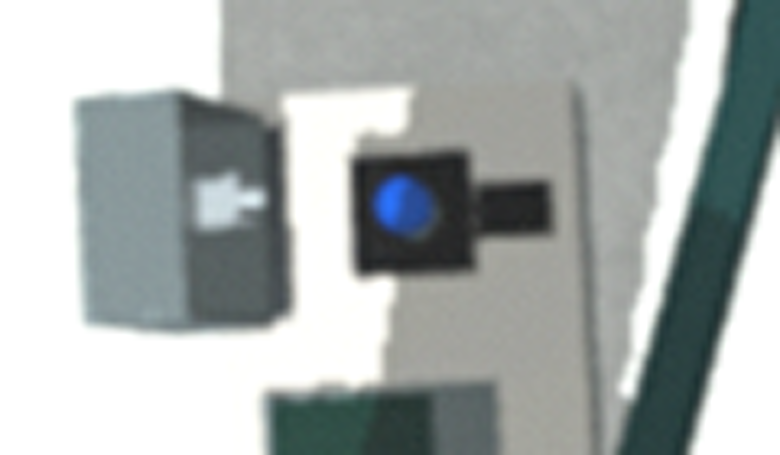

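View pics/s9.png

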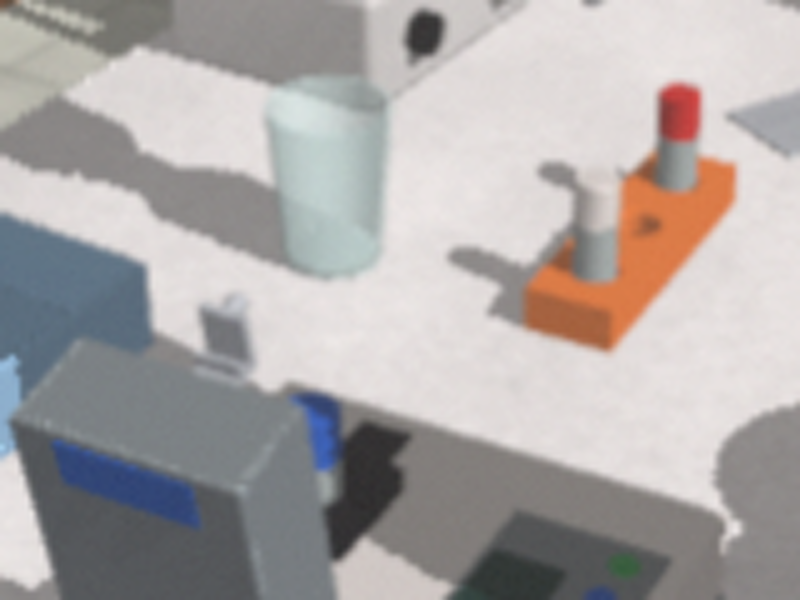

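The cap top measures z ≈ 111.7 (112 expected when seated). The vial stands upright in the well, the hood is open, the other two vials are in the rack, and the arm is clear. Handing in.

```bash
python3 -m crank '[{"x":0,"y":0,"z":0,"turn":0,"jaw":0.5},{"x":0,"y":0,"z":0,"turn":0,"jaw":0.5}]' && python3 -c "
from plant import env
print(env.hand_in())"
```

```text
t: 30.28
eef_pos: [539.6, -58.0, 207.6]
tool_rot: [-2.138, -2.302, -0.001]
ft_force: [-0.6, -0.4, 0.3]
gripper_width: 0.501
the job is handed in; nothing more can be done
None
```

I handed the job in at about 30.3 s of the 54 s, with the blue-capped vial seated in the photometer's well and the hood open. The hand-in gave no verdict.

**Hood:** I pressed the pad down in small steps until the catch let go. The highest single force reading was about 16.3 N, or 16.7 N with the sideways part, with roughly 1 N of sensor noise. That is close to the 18 N limit but under it. I then pulled the arm up and away, and the hood swung fully open on its own.

**Vial:** On the way in, the foot caught the well's rim twice, peaking at about 11 N against the 25 N limit. I eased it sideways and it slid in. It met the floor at the expected height with about 7 N, and I then released it.

**Last checks:**
- **Seating:** The cap top measured 111.7 mm above the table, against 112 mm when fully seated. The vial looked upright and was within about 1.5 mm of my camera estimate of the well centre.
- **Surroundings:** The hood was fully open and the red and white vials were still in the rack. In the last pictures I only looked at the area around the photometer, beaker and rack, and the beaker looked undisturbed. I did not measure how far any of these had moved.
- **Arm:** It was clear of everything at the end.

**What disagreed:**
- The two cameras differ by about 2 to 4 mm sideways. I relied on the top camera, and the final vial position fits it.
- My first estimate of the well centre was about 2 mm off from where the vial finally went in, which caused the rim contact.

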